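# Clamp a seal stone with a torque-limited cam crank

### The arm

A 6-joint arm with a two-finger parallel gripper is mounted at the origin on the work surface. World frame = base frame: x ahead of the robot, y to its left, z up, the work surface at z = 0. Lengths are in m, angles in rad, forces in N, time in s.
With the tool pointing down it reaches from about 0.425 to 0.95 m from the base axis. Payload 14.7 kg.
Tool frame: the origin (TCP) lies on the centre line of the jaws, within the pads' length; the fingertips stand 8 mm ahead of it and the grasp point (between the pads) lies 11 mm behind it (robot.finger_overhang is the distance from the TCP to the fingertips, in m); z points along the fingers, y is the direction in which the jaws open and shut (so a half turn about z gives the same grasp; the last joint's range is limited). The gripper opens to 85 mm and grips with 20 to 120 N. Pads are 22 mm wide; open, the fingers measure 114 mm over their backs; the gripper's body (76 mm by 85 mm) begins 54 mm behind the grasp point. The pads swing forward as they close: fully open they stand 13 mm farther back than shut.
Start: joints at [-1.326, 0.48, 1.596, -0, 1.065, -0.047], TCP at [0.187, -0.623, 0.239] pointing down, gripper open.
Joint ranges: [-2.75, 2.75], [-0.82, 2.05], [0.23, 2.67], [-1.56, 4.7], [0.09, 2.69], [-2.92, 2.92]. Speed limits (rad/s): [1.89, 1.89, 2.39, 3.01, 3.01, 3.01].

### API

Orientations are given as a rotation vector (axis times angle).
In Python, from cell import robot, vision gives the robot as it stands.
- The arm moves only by the tool step_arm, never from a script. Its argument "rows" is a list of rows, each a list of 2 entries, a list of its own where there are three numbers: the shift along the world's x, y, z in cm, then the turn, a rotation vector about the world's x, y, z in rad. A call has exactly 10 rows; each row is the pose to reach, as a shift and turn from the pose commanded when the call began; what a row does not reach only later rows make up. A row lasts 1/10 s, in which the tool goes at most 50 mm and 8.59 degrees, less where a joint would pass 70% of its speed; a pose out of reach is approached as far as the arm can. A call with a gripper value outside its range is refused whole. "hand" is the finger opening in cm, from 0 to 8.54, set as the call begins (left out, the last holds). The fingers move at their own pace and stop on an object; the grip force is fixed at half the most. Time passes only in rows, so rows that repeat a pose let the fingers close, or fill a call up. It gives the time, the measured TCP pose, the force and the opening at its end, in the units of the state.
- robot.sense(): the state, without advancing time (a new reading comes with each control period).
- vision.snapshot(name): name is "side" or "top"; returns a dict with "img" (420x560x3 uint8, blue, green, red), "depth" (420x560 float32, m along the optical axis (not along the pixel's ray), 0 where there is no reading), "fx", "fy", "cx", "cy" (pixels), "dist" ([k1, k2, p1, p2, k3] as OpenCV has them; the pictures are not rectified), "view" (4x4, takes a point from world to camera coordinates). Camera axes: x right, y down, z forward; pixel columns grow to the right and rows downward; lengths in m; the calibration is good to about 2 mm. A picture is of the moment at which its call begins.
- robot.close_job(): hands the job in, once; it reports no verdict.
The state is a dict: "time": time; "joint_positions": joint angles; "joint_velocities": joint speeds; "joint_torque": joint torques, N m; "tool_pos": TCP position; "eef_rot": TCP orientation; "ft_force": force on the tool from outside, world axes, zero at the start; "torque": the same for the moment, N m; "opening": finger opening in m.
Only numpy, scipy, OpenCV 4.12 (cv2) and the standard library are available. Lean on these libraries where they do the work, as an engineer would, in place of code of your own. Each camera call takes 0.05 s, during which the arm holds its last target.

### The job

Put the plain 50 x 40 x 40 mm seal stone down on the carving bed, pushed fully into the corner between the end stop and the side fence, long side along the fence. Then turn the bed's cam crank clockwise until its torque limiter slips, stop as soon as it has clearly slipped, let go and leave the crank there with the stone clamped. Set the stone gently against the metal, and leave everything else on the table alone.

Things in the scene. Friction and masses are not known exactly. Their poses are not given: they have to be found in the camera images.
- stone_mid (a point): Centre of the loose seal stone to be clamped: a plain marble block, 50 mm (its x) by 40 mm (its y) by 40 mm tall (z), 0.15 to 0.3 kg, lying on the table; this point is 20 mm above its underside. It is the only block of this size. It can lie in the bed either way round (half turn).
- bed: The seal-carving bed, fixed to the table: a pale wooden plate 150 mm (x) by 190 mm (y), 12 mm thick, with an end stop, a side fence and a cam crank on it, all hard metal. Origin at the centre of the plate's underside; x points roughly away from the robot. With the stone in place (50 mm side along the bed's x), its centre is at bed x = -5 mm, 32 mm above the table.
- end_stop (a point): Middle of the working face of the fixed aluminium end stop, 6 mm above the plate. The stop is 46 mm long along the bed's y, 12 mm thick, 12 mm high above the plate; this point is at bed x = +20, y = +12 mm; the face looks to the bed's -x. The stone's 40 mm end face belongs flush on it: stone centre 25 mm from the face.
- fence: Side fence, an aluminium bar on the plate, 100 mm long (along the bed's x), 12 mm wide (its y), 12 mm high; origin at the centre of its underside, on the plate. It is locked, in a different place every time, parallel to the bed's x. Its working face is on its -y side, 6 mm from the origin, square to the end stop. Stone flush with it: stone centre 26 mm from the fence's origin, in fence -y.
- collar (a point): Dark steel collar with a pointer, on the crank's vertical axis, 34 mm above the table. One piece with a round eccentric cam below it (22 mm radius, 12 mm off-centre, 15 to 29 mm above the table) that presses the stone towards the fence. Its x axis runs along the pointer; at the start the crank arm lies exactly over it and the cam is swung back, leaving 48 to 57 mm between cam and fence.
- crank_axis (a point): Crank's vertical axis (bed x = 0, y = -30 mm), at plate height. The arm drives cam and collar through a torque limiter: while they swing free the grip needs under 2 N; once the cam is tight on the stone, after 0.6 to 2 rad, the force along the arc rises within a few mm to 5 to 7 N and stays: it slips, the arm passes the pointer, the collar stands still. 5 to 25 degrees is right, over 30 spoils it.
- crank_grip (a point): Centre of the crank's upright black grip, a freely spinning sleeve 18 mm in diameter, 50 to 90 mm above the table (this point: 70 mm), 90 mm from the crank's axis, on a flat steel arm 14 mm wide (top 48 mm above the table). At the start the arm points to the bed's +x, up to 35 degrees towards -y. Clockwise from above (towards -y, then -x) tightens. Let go, it stays; nothing springs back.
- seal: Bystander, to be left alone: a second, slender finished stone stick, 22 x 22 mm and 60 mm tall, standing upright. Origin at its underside.
- cup: Bystander, to be left alone: small white ceramic cup, 72 mm across, 60 mm tall. Origin at its underside.
- pastejar: Bystander, to be left alone: round lidded blue ceramic jar, 72 mm across, 52 mm tall. Origin at its underside.
- inkslab: Bystander, to be left alone: dark rectangular ink slab with a low rim, 100 x 70 mm, 22 mm tall. Origin at its underside.
- brush: Bystander, to be left alone: wooden-handled brush, 190 mm long, lying flat.
- padblock: Bystander, to be left alone: cork block 90 x 60 mm, 30 mm tall. Origin at its underside.
- vial: Bystander, to be left alone: small glass bottle with a cork, 48 mm across, 85 mm tall. Origin at its underside.
Things that resemble listed ones, but are neither listed nor needed, are in the scene too. Leave any black, green or red look-alike of the part that bears stone_mid alone.

How it is judged:
By the outcome, as a careful person would: the job done as asked, in the order asked, and still so for the second after the job is handed in, with the robot touching nothing.
It also fails if it takes over 72 s, if anything falls off the work surface, if the arm or the gripper's body presses on something with over 40 N, if the wrist force passes 120 N, or if a joint passes its speed limit or range.

## Working session

There is one attempt and no reset: what is moved stays moved. The work goes in short steps, Python scripts to look and compute and a tool call to move; the robot and the scene stay as the last step left them, time stands still between calls to the robot, and variables do not carry over. Pictures are saved under pics/ and viewed, and the job is handed in when it is done.

Besides the shell and the picture viewer there is one more tool, called after "Call:" by a JSON object that holds its "name" and its "arguments". step_arm: Moves the arm, as the interface text tells. Its arguments: {"type":"object","properties":{"rows":{"type":"array","items":{"type":"array"}},"hand":{"type":"number"}},"required":["rows"]}

```bash
mkdir -p pics; ls; python3 - <<'E'
from cell import robot, vision
import cv2,numpy as np
for n in("top","side"):
    s=vision.snapshot(n); cv2.imwrite(f"pics/{n}0.png",s["img"]); np.savez(f"{n}0.npz",**s)
    print(n,s["fx"],s["fy"],s["cx"],s["cy"],s["dist"],np.round(s["view"],3).tolist())
print(robot.sense())
E
```

```text
pics
top 392.1954789502014 392.1954789502014 279.3465958859427 210.52275458560496 [-0.01563997  0.          0.          0.          0.        ] [[0.001, -1.0, 0.001, -0.001], [-0.992, -0.001, -0.126, 0.589], [0.126, -0.001, -0.992, 0.937], [0.0, 0.0, 0.0, 1.0]]
side 388.76536575657707 388.76536575657707 278.45551835648547 213.58438542814318 [-0.0248723  0.         0.         0.         0.       ] [[-0.966, -0.26, -0.007, 0.558], [-0.157, 0.607, -0.779, 0.15], [0.207, -0.751, -0.627, 0.879], [0.0, 0.0, 0.0, 1.0]]
{'time': 0.1, 'joint_positions': array([-1.32562567e+00,  4.80788643e-01,  1.59683214e+00,  1.48190325e-05,
        1.06510170e+00, -4.65720204e-02]), 'joint_velocities': array([ 0.00076807, -0.00183719, -0.0026264 , -0.00024269, -0.00101824,
       -0.00084094]), 'joint_torque': array([ 1.02268681e-03, -9.52254367e+01, -4.31041861e+01,  4.19770424e-05,
        5.33755665e-03,  8.87392116e-05]), 'tool_pos': array([ 0.18690482, -0.62215607,  0.23871597]), 'eef_rot': array([-3.10711581e+00, -4.56470075e-01,  1.55626863e-04]), 'ft_force': array([0.57812989, 0.17576948, 0.1462142 ]), 'torque': array([-0.05640256,  0.06493529, -0.02239973]), 'opening': 0.08563005783561511}
```

View pics/top0.png

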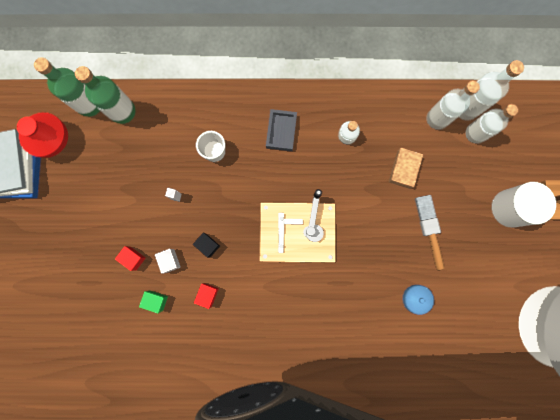

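View pics/side0.png

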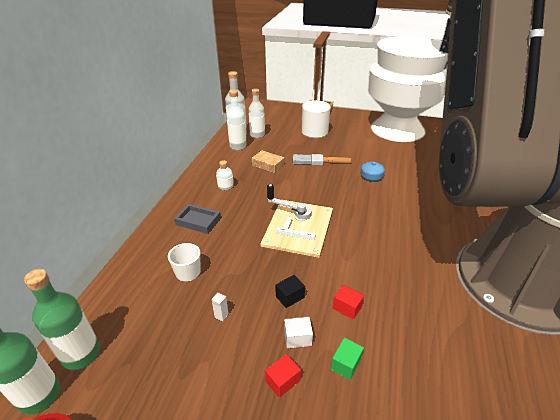

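Top view: the white block at (167,261) is the only white one of its size. The red blocks (129,258) and (206,296), the black (206,245) and the green (152,302) are look-alikes, and (174,195) is the slender seal. The bed is at (298,232), with its fence at (281,232) and the crank grip at (318,193). I'll enlarge both to confirm.

```bash
cat > h.py <<'E'
import numpy as np,cv2
def load(n): return dict(np.load(n))
def K(s): return np.array([[s["fx"],0,s["cx"]],[0,s["fy"],s["cy"]],[0,0,1]],float)
def ray(s,uv):
    p=cv2.undistortPoints(np.array(uv,float).reshape(-1,1,2),K(s),s["dist"]).reshape(-1,2)
    R=s["view"][:3,:3];t=s["view"][:3,3]
    return -R.T@t,(np.c_[p,np.ones(len(p))]@R)
def onz(s,uv,z):
    c,d=ray(s,uv); return c+d*((z-c[2])/d[:,2])[:,None]
def proj(s,P):
    rv,_=cv2.Rodrigues(s["view"][:3,:3]); return cv2.projectPoints(np.array(P,float).reshape(-1,1,3),rv,s["view"][:3,3],K(s),s["dist"])[0].reshape(-1,2)
def crop(s,box,f,fn):
    x0,y0,x1,y1=box; cv2.imwrite(fn,cv2.resize(s["img"][y0:y1,x0:x1],None,fx=f,fy=f,interpolation=cv2.INTER_CUBIC))
E
python3 - <<'E'
from h import *
t=load("top0.npz");s=load("side0.npz")
crop(t,(245,180,345,270),8,"pics/t_bed.png")
crop(s,(255,175,340,260),7,"pics/s_bed.png")
a=cv2.resize(t["img"][235:285,140:195],None,fx=7,fy=7,interpolation=2);b=cv2.resize(s["img"][310:360,270:325],None,fx=7,fy=7,interpolation=2)
cv2.imwrite("pics/stone.png",np.hstack([a,b]))
E
```

```text
(no output)
```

View pics/t_bed.png

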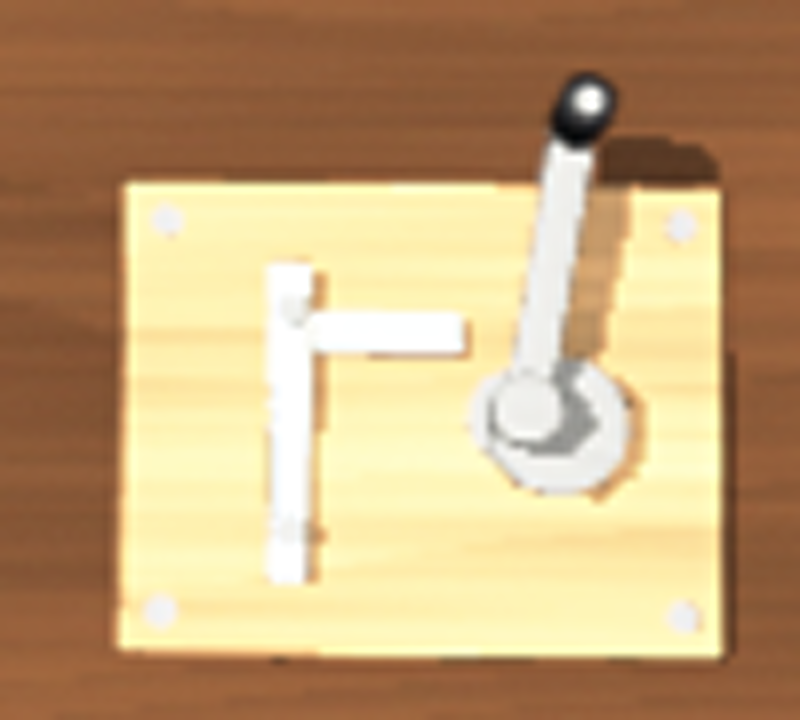

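View pics/s_bed.png

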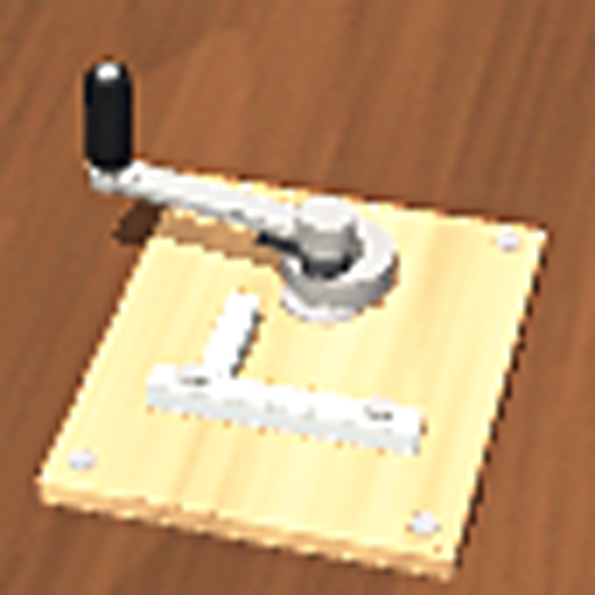

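View pics/stone.png

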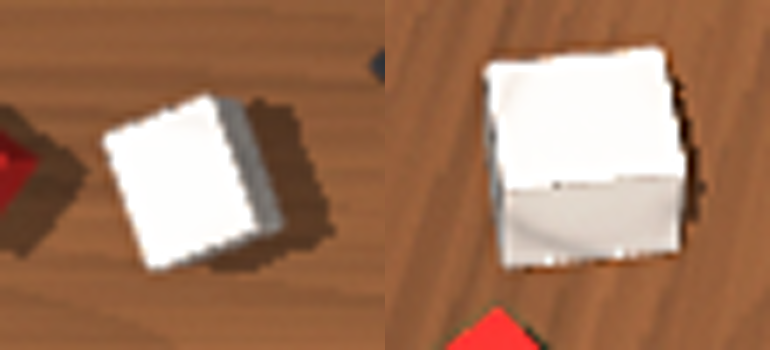

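The enlarged crops show a plain white marble block, clean against the black/green/red ones, so (167,261) is the stone. The bed crop shows the fence on the left, the stop to its right, and the grip up and to the right. Now measuring.

```bash
cat > meas.py <<'E'
from h import *
def up(s,box,f):
    x0,y0,x1,y1=box; return cv2.resize(s["img"][y0:y1,x0:x1],None,fx=f,fy=f,interpolation=cv2.INTER_CUBIC)
def topx(p,box,f): return (np.array(p,float)+.5)/f-.5+np.array(box[:2])
def big(m): 
    c,_=cv2.findContours(m,cv2.RETR_EXTERNAL,cv2.CHAIN_APPROX_NONE); return max(c,key=cv2.contourArea)
def rect_world(s,box,f,mask,z):
    c=big(mask).reshape(-1,2); P=onz(s,topx(c,box,f),z)
    r=cv2.minAreaRect((P[:,:2]*1000).astype(np.float32)); return r
E
python3 - <<'E'
from meas import *
t=load("top0.npz");s=load("side0.npz"); f=8
for nm,im,box in(("top",t,(140,235,195,285)),("side",s,(278,310,325,355))):
    u=up(im,box,f); m=(u.min(2)>(225)).astype(np.uint8)*255
    r=rect_world(im,box,f,m,.04); print("stone",nm,r, cv2.boxPoints(r).round(1).tolist())
# bed
box=(250,190,345,270)
u=up(t,box,f); hsv=cv2.cvtColor(u,cv2.COLOR_BGR2HSV)
m=((u[:,:,1]>150)).astype(np.uint8)*255
m=cv2.morphologyEx(m,cv2.MORPH_OPEN,np.ones((25,25)))
r=rect_world(t,box,f,m,.012); print("bed top",r)
m=((u[:,:,0]>215)).astype(np.uint8)*255
cs,_=cv2.findContours(m,0,1)
for c in cs:
    if cv2.contourArea(c)>200:
        P=onz(t,topx(c.reshape(-1,2),box,f),.024); print("bright",cv2.minAreaRect((P[:,:2]*1000).astype(np.float32)))
cv2.imwrite("pics/m1.png",m)
box=(255,175,340,262);u=up(s,box,f);m=(u[:,:,1]>140).astype(np.uint8)*255
m=cv2.morphologyEx(m,cv2.MORPH_OPEN,np.ones((25,25)))
c=big(m); a=cv2.approxPolyDP(cv2.convexHull(c),20,True).reshape(-1,2); print("bed side poly",onz(s,topx(a,box,f),.012).round(4).tolist(),topx(a,box,f).tolist())
# grip dark blob 
for n,im,box in(("top",t,(305,180,330,206)),("side",s,(262,180,280,204))):
    u=up(im,box,f); m=(u.max(2)<60).astype(np.uint8)*255; c=big(m); print("grip",n,topx(cv2.boundingRect(c)[:2],box,f),np.array(cv2.boundingRect(c)[2:])/f, topx(cv2.minAreaRect(c)[0],box,f))
# depth checks
for n,im,pts in(("top",t,[(165,261),(318,193),(281,240),(330,255),(314,232)]),("side",s,[(298,327),(270,190),(295,236)])):
    for p in pts:
        c,d=ray(im,[p]); print(n,p,(c+d[0]*im["depth"][p[1],p[0]]).round(4))
E
```

```text
stone top ((465.5637512207031, 277.7705383300781), (49.0723876953125, 39.095603942871094), 21.487518310546875) [[435.6000061035156, 287.0], [449.8999938964844, 250.60000610351562], [495.6000061035156, 268.6000061035156], [481.20001220703125, 304.8999938964844]]
stone side ((463.64935302734375, 279.8800354003906), (49.265716552734375, 41.366634368896484), 21.211240768432617) [[433.20001220703125, 290.20001220703125], [448.20001220703125, 251.6999969482422], [494.1000061035156, 269.5], [479.1000061035156, 308.1000061035156]]
bed top ((543.7625732421875, -45.52972412109375), (190.61053466796875, 161.73736572265625), 89.4896240234375)
bright ((475.4753112792969, -125.76434326171875), (9.544975280761719, 8.373114585876465), 44.831363677978516)
bright ((477.3751220703125, 35.896080017089844), (9.202200889587402, 9.822290420532227), 45.05152893066406)
bright ((530.4219360351562, -91.9762954711914), (28.991310119628906, 41.472068786621094), 39.67127227783203)
bright ((535.8984375, -26.950271606445312), (61.28738021850586, 100.4177474975586), 89.70306396484375)
bright ((598.3168334960938, -12
[... 364 characters left out ...]
6.437056064605713), 89.37101745605469)
bed side poly [[0.6321, -0.1367, 0.012], [0.463, -0.1388, 0.012], [0.4626, 0.0572, 0.012], [0.6072, 0.0581, 0.012]] [[272.4375, 198.6875], [331.6875, 207.4375], [318.9375, 256.5625], [260.6875, 246.1875]]
grip top [313.5625 192.0625] [7.   5.75] [316.66460323 195.27103996]
grip side [266.6875 184.0625] [ 6.625 15.   ] [269.9375 191.5   ]
top (165, 261) [0.4645 0.2795 0.036 ]
top (318, 193) [ 0.6243 -0.0915  0.0912]
top (281, 240) [ 0.5171 -0.0046  0.0226]
top (330, 255) [ 0.4801 -0.128   0.011 ]
top (314, 232) [ 0.535  -0.0846  0.0524]
side (298, 327) [0.4636 0.2797 0.0386]
side (270, 190) [ 0.6224 -0.0831  0.0808]
side (295, 236) [0.5341 0.0012 0.0124]
```

```bash
python3 - <<'E'
from meas import *
t=load("top0.npz");s=load("side0.npz"); f=8
def edge(im,z,line0,line1,half=3,n=40,ch=0,rng=(0.1,0.9)):
    # subpixel strongest gradient across a segment (pixel coords), returns world line pts
    g=im["img"][:,:,ch].astype(np.float32); p0=np.array(line0,float);p1=np.array(line1,float)
    d=(p1-p0)/np.linalg.norm(p1-p0); nrm=np.array([-d[1],d[0]]); o=np.arange(-half,half+.01,.1)
    out=[]
    for a in np.linspace(*rng,n):
        q=p0+a*(p1-p0)+o[:,None]*nrm
        v=cv2.remap(g,q[:,0].astype(np.float32).reshape(1,-1),q[:,1].astype(np.float32).reshape(1,-1),cv2.INTER_CUBIC).ravel()
        v=np.convolve(v,np.ones(5)/5,'same'); gr=np.abs(np.gradient(v)); gr[:6]=0;gr[-6:]=0; out.append(q[gr.argmax()])
    W=onz(im,np.array(out),z)[:,:2].astype(np.float32)
    vx,vy,x,y=cv2.fitLine(W,cv2.DIST_HUBER,0,.01,.01).ravel()
    r=(W-[x,y])@[-vy,vx]
    return np.array([x,y]).round(4),round(float(np.degrees(np.arctan2(vy,vx))),2),round(float(np.std(r))*1000,2)
T=lambda x,y:(( x+.5)/8-.5+245,(y+.5)/8-.5+180)
S=lambda x,y:(( x+.5)/7-.5+255,(y+.5)/7-.5+175)
print("fence face T",edge(t,.024,T(313,370),T(308,570)))
print("fence back T",edge(t,.024,T(267,265),T(267,580)))
print("stop face T",edge(t,.024,T(325,353),T(455,353)))
print("stop back T",edge(t,.024,T(325,312),T(455,312)))
print("stop tip T",edge(t,.024,T(464,315),T(464,352)))
for nm,a,b in(("far",(130,183),(520,187)),("near",(125,652),(715,655)),("left",(124,190),(118,640)),("right",(722,190),(722,650))):
    print("bed",nm,"T",edge(t,.012,T(*a),T(*b),ch=1))
for nm,a,b in(("near",(545,240),(460,550)),("left",(42,482),(455,565)),("right",(370,212),(540,232))):
    print("bed",nm,"S",edge(s,.012,S(*a),S(*b),ch=1))
print("fence face S",edge(s,.024,S(240,378),S(420,408)))
print("fence back S top",edge(s,.024,S(155,380),S(415,420)))
print("stop face S",edge(s,.024,S(262,305),S(235,375)))
# rivets
for n,im,pts,fn in(("T",t,[(167,220),(682,226),(160,611),(684,617)],T),("S",s,[(82,460),(508,241),(424,523)],S)):
    for p in pts:
        c=np.array(fn(*p)).round().astype(int); r=4; b=im["img"][c[1]-r:c[1]+r+1,c[0]-r:c[0]+r+1,0].astype(float); w=np.clip(b-205 if n=="T" else b-200,0,None); yy,xx=np.mgrid[-r:r+1,-r:r+1]
        q=c+[ (w*xx).sum()/w.sum(),(w*yy).sum()/w.sum()]; print("rivet",n,onz(im,[q],.0125)[0].round(4))
# grip cap
for n,im,p,fn in(("T",t,(590,98),T),("S",s,(108,70),S)):
    print("gripcap",n,onz(im,[fn(*p)],.09)[0].round(4))
for n,im,p,fn in(("T",t,(528,408),T),("S",s,(328,215),S)): print("hub cap z.052",n,onz(im,[fn(*p)],.054)[0].round(4))
E
```

```text
fence face T (array([ 0.5211, -0.0102], dtype=float32), -1.8, 0.2)
fence back T (array([0.5355, 0.0024], dtype=float32), 1.62, 0.67)
stop face T (array([ 0.5584, -0.0364], dtype=float32), -89.93, 0.0)
stop back T (array([ 0.5712, -0.0383], dtype=float32), 88.88, 0.12)
stop tip T (array([ 0.5648, -0.0582], dtype=float32), 1.67, 0.08)
bed far T (array([ 0.6136, -0.0153], dtype=float32), -89.99, 0.11)
bed near T (array([ 0.4642, -0.0332], dtype=float32), 89.51, 0.33)
bed left T (array([0.5305, 0.0486], dtype=float32), -0.55, 0.46)
bed right T (array([ 0.538 , -0.1404], dtype=float32), -0.59, 0.1)
bed near S (array([ 0.4617, -0.0512], dtype=float32), 89.48, 0.34)
bed left S (array([0.5361, 0.0586], dtype=float32), -1.25, 3.5)
bed right S (array([ 0.4976, -0.1396], dtype=float32), 0.56, 0.86)
fence face S (array([ 0.5238, -0.0094], dtype=float32), -2.11, 2.31)
fence back S top (array([ 0.5333, -0.0089], dtype=float32), 3.6, 4.01)
stop face S (array([ 0.5566, -0.0343], dtype=float32), -89.85, 0.87)
rivet T [0.6016 0.0349 0.0125]
rivet T [ 0.5999 -0.129   0.0125]
rivet T [0.4775 0.0364 0.0125]
rivet T [ 0.4758 -0.1272  0.0125]
rivet S [0.6018 0.0338 0.0125]
rivet S [ 0.4729 -0.1295  0.0125]
rivet S [0.4758 0.0353 0.0125]
gripcap T [ 0.6274 -0.0923  0.09  ]
gripcap S [ 0.6255 -0.0944  0.09  ]
hub cap z.052 T [ 0.5384 -0.0761  0.054 ]
hub cap z.052 S [ 0.5353 -0.0738  0.054 ]
```

```bash
python3 - <<'E'
from meas import *
R,_=cv2.Rodrigues(np.array([-3.10711581e+00, -4.56470075e-01,  1.55626863e-04])); print(R.round(4))
yy=np.arctan2(R[1,1],R[0,1]); print("tool y dir deg",np.degrees(yy))
t=load("top0.npz")
for nm,box,cond in(("green",(138,288,170,316),lambda u:(u[:,:,1]>u[:,:,2].astype(int)+60)),("red",(192,280,222,312),lambda u:(u[:,:,2]>150)&(u[:,:,1]<40)),("red2",(112,244,146,274),lambda u:(u[:,:,2]>150)&(u[:,:,1]<40)),("black",(190,232,222,260),lambda u:u.max(2)<45)):
    u=up(t,box,8); m=cond(u).astype(np.uint8)*255; print(nm,cv2.boxPoints(rect_world(t,box,8,m,.04)).round().tolist())
c,sn=np.cos(np.radians(21.3)),np.sin(np.radians(21.3))
for k in(-57,57): print("finger",464.6+k*c,278.8+k*sn)
E
```

```text
[[ 9.577e-01  2.876e-01 -3.000e-04]
 [ 2.876e-01 -9.577e-01  1.100e-03]
 [ 1.000e-04 -1.100e-03 -1.000e+00]]
tool y dir deg -73.28478564348418
green [[338.0, 284.0], [379.0, 271.0], [396.0, 327.0], [354.0, 339.0]]
red [[355.0, 168.0], [363.0, 142.0], [419.0, 159.0], [411.0, 185.0]]
red2 [[443.0, 359.0], [451.0, 333.0], [508.0, 349.0], [500.0, 376.0]]
black [[475.0, 175.0], [481.0, 142.0], [539.0, 154.0], [533.0, 187.0]]
finger 411.49360002762376 258.09467986304026
finger 517.7063999723763 299.50532013695977
```

Call:
{"name": "step_arm", "arguments": {"rows": [[[3.1,3.7,0],[0,0,0.08]],[[6.2,7.4,0],[0,0,0.16]],[[9.3,11.1,0],[0,0,0.24]],[[12.4,14.8,0],[0,0,0.32]],[[15.5,18.5,0],[0,0,0.4]],[[18.6,22.2,0],[0,0,0.48]],[[21.7,25.9,0],[0,0,0.56]],[[24.8,29.6,0],[0,0,0.64]],[[27.9,33.3,0],[0,0,0.72]],[[31,37,0],[0,0,0.8]]], "hand": 7.5}}

```text
time: 1.1
tool_pos: [0.4979, -0.2507, 0.2392]
eef_rot: [-2.682, -1.635, 0.0]
ft_force: [0.7, -0.0, 1.0]
opening: 0.0749
```

Call:
{"name": "step_arm", "arguments": {"rows": [[[0,4.9,0],[0,0,0.09]],[[0,9.8,0],[0,0,0.18]],[[0,14.7,0],[0,0,0.27]],[[0,19.6,0],[0,0,0.36]],[[-0.5,24.5,0],[0,0,0.45]],[[-1,29.4,0],[0,0,0.54]],[[-1.5,34.3,0],[0,0,0.63]],[[-2,39.2,0],[0,0,0.72]],[[-2.5,44,0],[0,0,0.8]],[[-3.2,48.9,0],[0,0,0.851]]]}}

```text
time: 2.1
tool_pos: [0.4644, 0.2384, 0.2392]
eef_rot: [1.768, 2.597, -0.0]
ft_force: [0.6, -0.1, -0.1]
opening: 0.075
```

Call:
{"name": "step_arm", "arguments": {"rows": [[[0,4.0,0],[0,0,0]],[[0,4.0,0],[0,0,0]],[[0,4.0,-4.5],[0,0,0]],[[0,4.0,-9],[0,0,0]],[[0,4.0,-13],[0,0,0]],[[0,4.0,-16],[0,0,0]],[[0,4.0,-18],[0,0,0]],[[0,4.0,-19.5],[0,0,0]],[[0,4.0,-20.7],[0,0,0]],[[0,4.0,-21.4],[0,0,0]]]}}

```text
time: 3.1
tool_pos: [0.4647, 0.276, 0.0244]
eef_rot: [-1.772, -2.593, 0.001]
ft_force: [0.8, 0.1, -0.4]
opening: 0.0749
```

```bash
python3 - <<'E'
from cell import vision
from h import *
s=vision.snapshot("side"); crop(s,(230,250,370,370),5,"pics/g1.png")
E
```

```text
(no output)
```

View pics/g1.png

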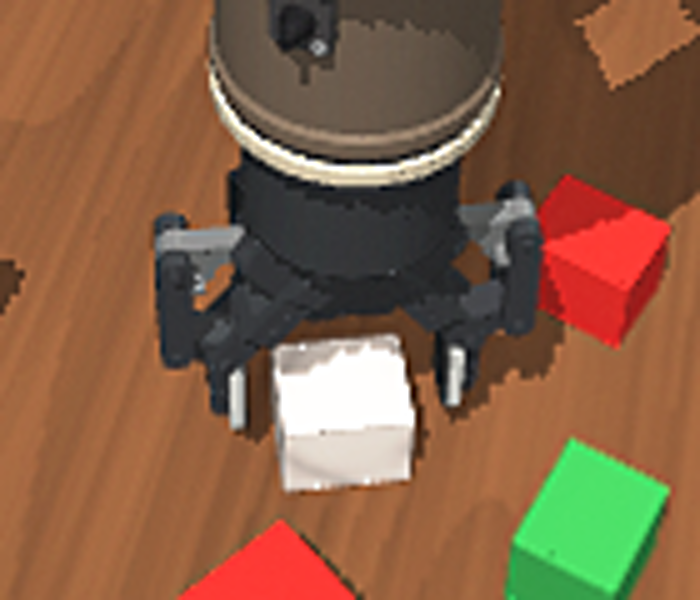

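The picture shows the stone at (345,410) between the open pads at (237,395) and (455,375). The pads sit about 3 mm too far in -y, so I'll correct that and close.

Call:
{"name": "step_arm", "arguments": {"rows": [[[0,0.1,0],[0,0,0]],[[0,0.25,0],[0,0,0]],[[0,0.25,0],[0,0,0]],[[0,0.25,0],[0,0,0]],[[0,0.25,0],[0,0,0]],[[0,0.25,0],[0,0,0]],[[0,0.25,0],[0,0,0]],[[0,0.25,0],[0,0,0]],[[0,0.25,0],[0,0,0]],[[0,0.25,0],[0,0,0]]]}}

```text
time: 4.15
tool_pos: [0.465, 0.279, 0.0253]
eef_rot: [-1.772, -2.594, 0.0]
ft_force: [0.5, 0.1, 0.2]
opening: 0.0751
```

Call:
{"name": "step_arm", "arguments": {"rows": [[[0,0,0],[0,0,0]],[[0,0,0],[0,0,0]],[[0,0,0],[0,0,0]],[[0,0,0],[0,0,0]],[[0,0,0],[0,0,0]],[[0,0,0],[0,0,0]],[[0,0,0],[0,0,0]],[[0,0,0],[0,0,0]],[[0,0,0.5],[0,0,0]],[[0,0,1],[0,0,0]]], "hand": 3}}

```text
time: 5.15
tool_pos: [0.4649, 0.2789, 0.0355]
eef_rot: [-1.772, -2.594, 0.001]
ft_force: [-0.2, 0.6, -2.5]
opening: 0.0489
```

Call:
{"name": "step_arm", "arguments": {"rows": [[[0,0,4.5],[0,0,0]],[[0,0,9],[0,0,0]],[[0.5,-2,9.5],[0,0,-0.03]],[[1.2,-6,9.5],[0,0,-0.08]],[[2,-10.5,9.5],[0,0,-0.14]],[[2.9,-15,9.5],[0,0,-0.2]],[[3.8,-19.5,9.5],[0,0,-0.26]],[[4.7,-24,9.5],[0,0,-0.32]],[[5.6,-28.5,9.5],[0,0,-0.37]],[[6.1,-31.5,9.5],[0,0,-0.384]]]}}

```text
time: 6.15
tool_pos: [0.5265, -0.0388, 0.1307]
eef_rot: [2.238, 2.204, 0.001]
ft_force: [-0.2, 0.1, -1.4]
opening: 0.0486
```

```bash
python3 - <<'E'
from cell import vision,robot
from h import *
for n in("side","top"):
    s=vision.snapshot(n); np.savez(n+"1.npz",**s)
    b=(225,140,365,260) if n=="side" else (230,150,370,270)
    crop(s,b,5,f"pics/p1{n}.png")
print(robot.sense())
E
```

```text
{'time': 6.25, 'joint_positions': array([-1.31888682e-01,  4.55525399e-01,  1.97859898e+00, -7.26377579e-04,
        7.06214112e-01, -1.15383973e-01]), 'joint_velocities': array([ 0.06311818, -0.00615612,  0.02452353,  0.01785669,  0.00010327,
        0.04453626]), 'joint_torque': array([-4.06479657e+00, -8.03723145e+01, -3.17100406e+01, -3.88882365e-01,
        3.59831541e-02, -1.03834189e+00]), 'tool_pos': array([ 0.52681676, -0.03949435,  0.13070724]), 'eef_rot': array([2.23817740e+00, 2.20275497e+00, 6.25760615e-04]), 'ft_force': array([-0.7453991 ,  1.19603789, -2.25653105]), 'torque': array([0.01248756, 0.01167984, 0.00167431]), 'opening': 0.04827322004906941}
```

View pics/p1side.png

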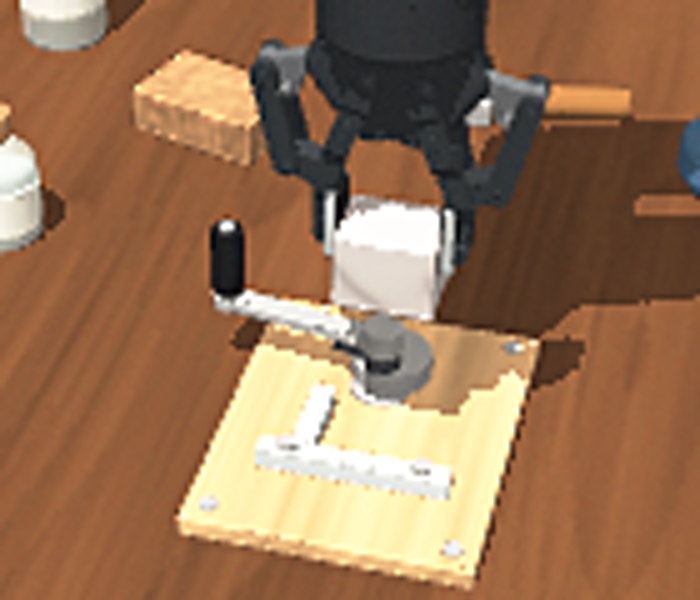

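View pics/p1top.png

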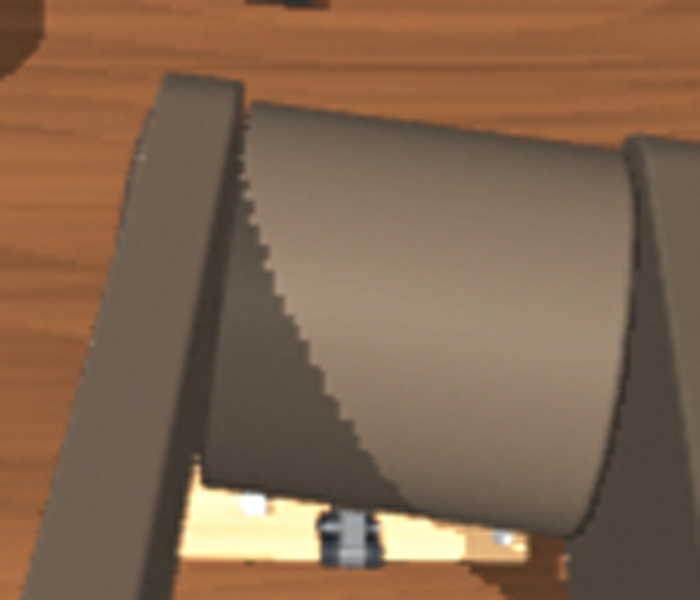

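Side view: the stone (388,260) is held square between the pads, over the open bed, and the fence and stop are clear. Descending to just above the plate.

Call:
{"name": "step_arm", "arguments": {"rows": [[[0,0,0],[0,0,0]],[[0,0,-2],[0,0,0]],[[0,0,-4],[0,0,0]],[[0,0,-5.5],[0,0,0]],[[0,0,-6.7],[0,0,0]],[[0,0,-7.7],[0,0,0]],[[0,0,-8.4],[0,0,0]],[[0,0,-8.8],[0,0,0]],[[0,0,-9],[0,0,0]],[[0,0,-9],[0,0,0]]]}}

```text
time: 7.25
tool_pos: [0.5261, -0.036, 0.0404]
eef_rot: [2.235, 2.208, 0.0]
ft_force: [-0.2, 0.7, -2.0]
opening: 0.0485
```

```bash
python3 - <<'E'
from cell import vision,robot
from h import *
for n in("side",):
    s=vision.snapshot(n); np.savez(n+"2.npz",**s)
    crop(s,(250,170,345,260),7,f"pics/p2{n}.png")
S=robot.sense();print(S["tool_pos"],S["ft_force"],S["eef_rot"])
E
```

```text
[ 0.52617284 -0.03608449  0.04052547] [-0.36220736  1.2057775  -2.7751194 ] [2.23469912e+00 2.20772280e+00 3.39455382e-04]
```

View pics/p2side.png

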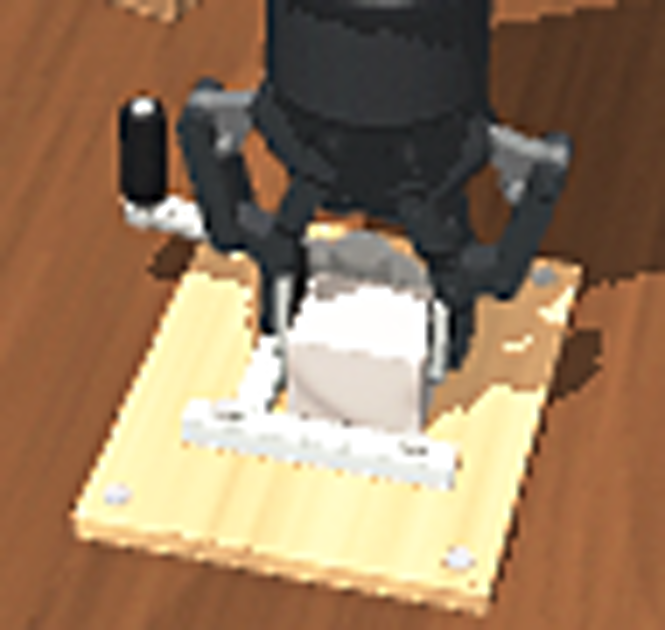

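The stone (355,355) hovers just inside the corner, with the fence in front and the stop to the left. Lowering in small steps.

Call:
{"name": "step_arm", "arguments": {"rows": [[[0,0,-0.03],[0,0,0]],[[0,0,-0.06],[0,0,0]],[[0,0,-0.1],[0,0,0]],[[0,0,-0.14],[0,0,0]],[[0,0,-0.18],[0,0,0]],[[0,0,-0.2],[0,0,0]],[[0,0,-0.22],[0,0,0]],[[0,0,-0.24],[0,0,0]],[[0,0,-0.25],[0,0,0]],[[0,0,-0.25],[0,0,0]]]}}

```text
time: 8.3
tool_pos: [0.526, -0.036, 0.0378]
eef_rot: [-2.235, -2.208, 0.0]
ft_force: [-0.1, -0.3, -2.4]
opening: 0.0487
```

Call:
{"name": "step_arm", "arguments": {"rows": [[[0,0,-0.01],[0,0,0]],[[0,0,-0.02],[0,0,0]],[[0,0,-0.03],[0,0,0]],[[0,0,-0.04],[0,0,0]],[[0,0,-0.05],[0,0,0]],[[0,0,-0.06],[0,0,0]],[[0,0,-0.07],[0,0,0]],[[0,0,-0.08],[0,0,0]],[[0,0,-0.08],[0,0,0]],[[0,0,-0.08],[0,0,0]]]}}

```text
time: 9.3
tool_pos: [0.526, -0.036, 0.0375]
eef_rot: [2.235, 2.208, 0.0]
ft_force: [-3.4, 0.2, 13.1]
opening: 0.049
```

Call:
{"name": "step_arm", "arguments": {"rows": [[[0,0,0.04],[0,0,0]],[[0,0,0.04],[0,0,0]],[[0.1,0,0.04],[0,0,0]],[[0.2,0,0.04],[0,0,0]],[[0.3,0,0.04],[0,0,0]],[[0.38,0,0.04],[0,0,0]],[[0.44,0,0.04],[0,0,0]],[[0.48,0,0.04],[0,0,0]],[[0.5,0,0.04],[0,0,0]],[[0.5,0,0.04],[0,0,0]]]}}

```text
time: 10.3
tool_pos: [0.5294, -0.0359, 0.0376]
eef_rot: [-2.233, -2.207, 0.003]
ft_force: [-11.2, -0.5, 16.9]
opening: 0.0488
```

```bash
python3 - <<'E'
from cell import vision,robot
from h import *
s=vision.snapshot("side"); np.savez("side3.npz",**s)
crop(s,(250,170,345,260),7,f"pics/p3side.png")
S=robot.sense();print(S["tool_pos"],S["ft_force"],S["torque"])
E
```

```text
[ 0.52930644 -0.03587095  0.03756822] [-10.12036174  -0.07454273  16.69494347] [ 0.01234548  1.64353376 -0.04985947]
```

View pics/p3side.png

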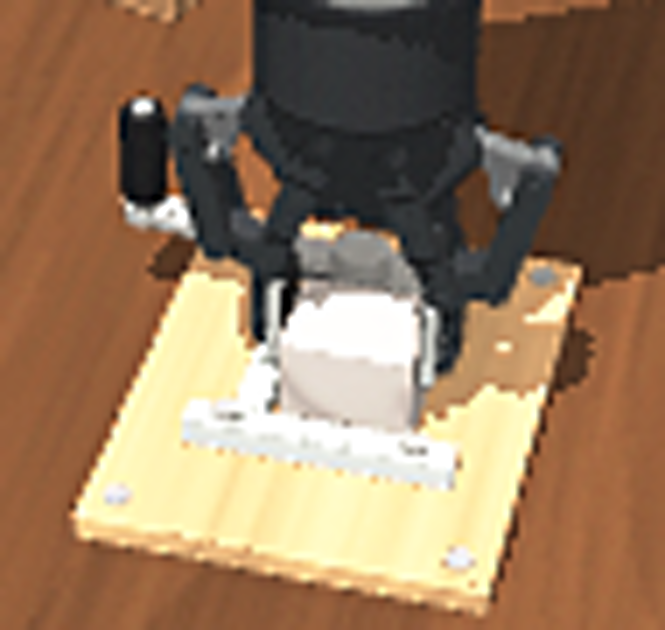

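The x force of about -10 N comes with a 17 N plate load, so it's probably drag. I'll lift slightly to unload it.

Call:
{"name": "step_arm", "arguments": {"rows": [[[0,0,0.02],[0,0,0]],[[0,0,0.04],[0,0,0]],[[0,0,0.05],[0,0,0]],[[0,0,0.05],[0,0,0]],[[0,0,0.05],[0,0,0]],[[0,0,0.05],[0,0,0]],[[0,0,0.05],[0,0,0]],[[0,0,0.05],[0,0,0]],[[0,0,0.05],[0,0,0]],[[0,0,0.05],[0,0,0]]]}}

```text
time: 11.35
tool_pos: [0.531, -0.036, 0.0379]
eef_rot: [2.235, 2.208, 0.0]
ft_force: [-0.4, -0.5, -2.4]
opening: 0.0485
```

Call:
{"name": "step_arm", "arguments": {"rows": [[[0.02,0,0],[0,0,0]],[[0.04,0,0],[0,0,0]],[[0.06,0,0],[0,0,0]],[[0.08,0,0],[0,0,0]],[[0.1,0,0],[0,0,0]],[[0.12,0,0],[0,0,0]],[[0.13,0,0],[0,0,0]],[[0.14,0,0],[0,0,0]],[[0.15,0,0],[0,0,0]],[[0.15,0,0],[0,0,0]]]}}

```text
time: 12.35
tool_pos: [0.5322, -0.036, 0.0378]
eef_rot: [-2.234, -2.208, 0.001]
ft_force: [-2.0, -0.6, -1.0]
opening: 0.0487
```

Call:
{"name": "step_arm", "arguments": {"rows": [[[0.01,0,0],[0,0,0]],[[0.02,0,0],[0,0,0]],[[0.03,0,0],[0,0,0]],[[0.04,0,0],[0,0,0]],[[0.05,0,0],[0,0,0]],[[0.05,0,0],[0,0,0]],[[0.05,0,0],[0,0,0]],[[0.05,0,0],[0,0,0]],[[0.05,0,0],[0,0,0]],[[0.05,0,0],[0,0,0]]]}}

```text
time: 13.35
tool_pos: [0.5323, -0.036, 0.0378]
eef_rot: [-2.234, -2.207, 0.001]
ft_force: [-5.9, -0.2, 1.6]
opening: 0.0489
```

Stop contact came at x=0.5323, against a prediction of 0.5327. I'll ease off a touch and slide toward the fence.

Call:
{"name": "step_arm", "arguments": {"rows": [[[-0.03,0,0.01],[0,0,0]],[[-0.03,0.06,0.01],[0,0,0]],[[-0.03,0.12,0.01],[0,0,0]],[[-0.03,0.18,0.01],[0,0,0]],[[-0.03,0.24,0.01],[0,0,0]],[[-0.03,0.3,0.01],[0,0,0]],[[-0.03,0.35,0.01],[0,0,0]],[[-0.03,0.39,0.01],[0,0,0]],[[-0.03,0.42,0.01],[0,0,0]],[[-0.03,0.42,0.01],[0,0,0]]]}}

```text
time: 14.35
tool_pos: [0.5323, -0.0318, 0.0379]
eef_rot: [-2.234, -2.208, 0.001]
ft_force: [-4.5, -1.5, -2.2]
opening: 0.0487
```

Call:
{"name": "step_arm", "arguments": {"rows": [[[-0.01,0.02,0],[0,0,0]],[[-0.01,0.04,0],[0,0,0]],[[-0.01,0.06,0],[0,0,0]],[[-0.01,0.08,0],[0,0,0]],[[-0.01,0.1,0],[0,0,0]],[[-0.01,0.12,0],[0,0,0]],[[-0.01,0.13,0],[0,0,0]],[[-0.01,0.14,0],[0,0,0]],[[-0.01,0.14,0],[0,0,0]],[[-0.01,0.14,0],[0,0,0]]]}}

```text
time: 15.35
tool_pos: [0.5323, -0.0304, 0.0379]
eef_rot: [-2.234, -2.208, 0.001]
ft_force: [-4.1, -1.6, -2.2]
opening: 0.0488
```

Call:
{"name": "step_arm", "arguments": {"rows": [[[0,0.02,0],[0,0,0]],[[0,0.04,0],[0,0,0]],[[0,0.06,0],[0,0,0]],[[0,0.08,0],[0,0,0]],[[0,0.09,0],[0,0,0]],[[0,0.1,0],[0,0,0]],[[0,0.1,0],[0,0,0]],[[0,0.1,0],[0,0,0]],[[0,0.1,0],[0,0,0]],[[0,0.1,0],[0,0,0]]]}}

```text
time: 16.35
tool_pos: [0.5323, -0.0295, 0.0379]
eef_rot: [-2.234, -2.208, 0.001]
ft_force: [-4.4, -1.5, -2.1]
opening: 0.0487
```

Call:
{"name": "step_arm", "arguments": {"rows": [[[0,0.02,0],[0,0,0]],[[0,0.04,0],[0,0,0]],[[0,0.06,0],[0,0,0]],[[0,0.08,0],[0,0,0]],[[0,0.09,0],[0,0,0]],[[0,0.1,0],[0,0,0]],[[0,0.1,0],[0,0,0]],[[0,0.1,0],[0,0,0]],[[0,0.1,0],[0,0,0]],[[0,0.1,0],[0,0,0]]]}}

```text
time: 17.35
tool_pos: [0.5323, -0.0292, 0.0379]
eef_rot: [2.234, 2.208, -0.001]
ft_force: [-5.4, -13.7, -0.5]
opening: 0.0488
```

```bash
python3 - <<'E'
from cell import vision,robot
from h import *
s=vision.snapshot("side"); np.savez("side4.npz",**s)
crop(s,(265,195,330,250),11,f"pics/p4side.png")
E
```

```text
(no output)
```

View pics/p4side.png

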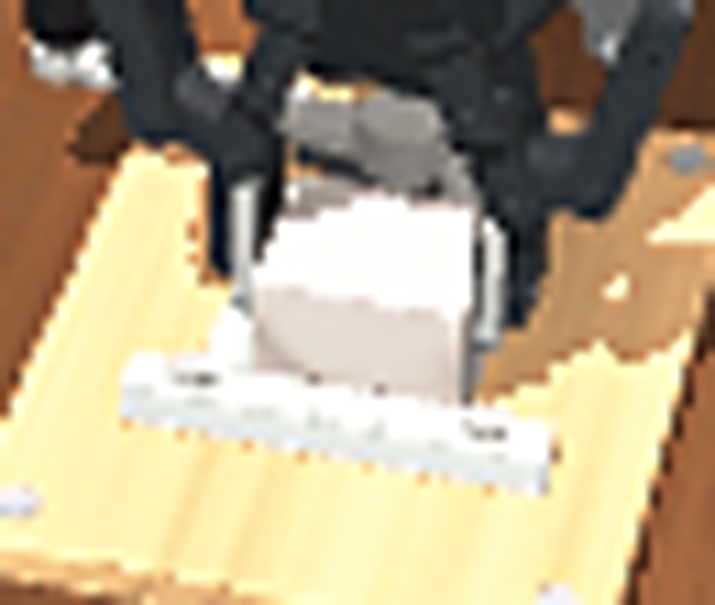

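The stone (360,300) sits against the fence, and the y force of 13.7 N confirms contact. Easing off, then lowering the last fraction and releasing.

Call:
{"name": "step_arm", "arguments": {"rows": [[[0,-0.03,0],[0,0,0]],[[-0.01,-0.05,0],[0,0,0]],[[-0.01,-0.05,-0.01],[0,0,0]],[[-0.01,-0.05,-0.02],[0,0,0]],[[-0.01,-0.05,-0.03],[0,0,0]],[[-0.01,-0.05,-0.03],[0,0,0]],[[-0.01,-0.05,-0.03],[0,0,0]],[[-0.01,-0.05,-0.03],[0,0,0]],[[-0.01,-0.05,-0.03],[0,0,0]],[[-0.01,-0.05,-0.03],[0,0,0]]]}}

```text
time: 18.4
tool_pos: [0.5323, -0.0293, 0.0379]
eef_rot: [2.235, 2.208, -0.001]
ft_force: [-6.3, -7.9, 3.7]
opening: 0.0489
```

Call:
{"name": "step_arm", "arguments": {"rows": [[[0,0,0],[0,0,0]],[[0,0,0],[0,0,0]],[[0,0,0],[0,0,0]],[[0,0,0],[0,0,0]],[[0,0,0],[0,0,0]],[[0,0,0],[0,0,0]],[[0,0,0],[0,0,0]],[[0,0,0],[0,0,0]],[[0,0,0],[0,0,0]],[[0,0,0],[0,0,0]]], "hand": 6.4}}

```text
time: 19.4
tool_pos: [0.5325, -0.0289, 0.0377]
eef_rot: [2.235, 2.208, 0.0]
ft_force: [0.6, -0.1, -0.2]
opening: 0.0637
```

```bash
python3 - <<'E'
from cell import vision,robot
from h import *
s=vision.snapshot("side"); np.savez("side5.npz",**s)
crop(s,(265,195,330,250),11,f"pics/p5side.png")
E
```

```text
(no output)
```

View pics/p5side.png

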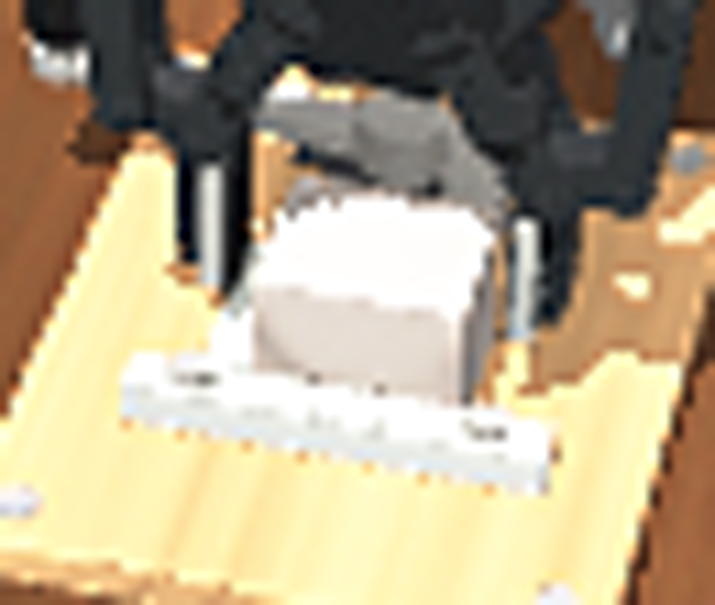

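Released: the stone (365,300) is still flush with the fence, and no contact force remains. I'll lift and swing the gripper over the crank grip.

Call:
{"name": "step_arm", "arguments": {"rows": [[[0,0,2],[0,0,0]],[[0,0,5],[0,0,0]],[[0,0,8.5],[0,0,0]],[[0,0,11],[0,0,0.14]],[[1.5,-1,11],[0,0,0.28]],[[3.5,-2.3,11],[0,0,0.42]],[[5.5,-3.6,11],[0,0,0.56]],[[7.5,-5,11],[0,0,0.7]],[[9,-6,11],[0,0,0.84]],[[9.4,-6.4,11],[0,0,0.98]]], "hand": 6.4}}

```text
time: 20.45
tool_pos: [0.628, -0.094, 0.1476]
eef_rot: [0.925, 3.001, -0.0]
ft_force: [1.0, 0.2, 0.5]
opening: 0.0641
```

Call:
{"name": "step_arm", "arguments": {"rows": [[[0,0,0],[0,0,0.14]],[[0,0,0],[0,0,0.28]],[[0,0,0],[0,0,0.42]],[[0,0,0],[0,0,0.42]],[[0,0,-1],[0,0,0.42]],[[0,0,-2],[0,0,0.42]],[[0,0,-2.5],[0,0,0.42]],[[0,0,-2.5],[0,0,0.42]],[[0,0,-2.5],[0,0,0.42]],[[0,0,-2.5],[0,0,0.42]]], "hand": 4.4}}

```text
time: 21.45
tool_pos: [0.6267, -0.0929, 0.1229]
eef_rot: [0.287, 3.128, -0.0]
ft_force: [-0.0, -0.6, 0.5]
opening: 0.0441
```

```bash
python3 - <<'E'
from cell import vision,robot
from h import *
for n in("side","top"):
    s=vision.snapshot(n); np.savez(n+"6.npz",**s)
    crop(s,(240,150,350,260) if n=="side" else (245,180,345,270),6,f"pics/p6{n}.png")
S=robot.sense(); print(S["tool_pos"],S["joint_positions"].round(3))
E
```

```text
[ 0.62675248 -0.0929508   0.12303245] [-0.195  0.586  1.738 -0.     0.817 -1.583]
```

View pics/p6side.png

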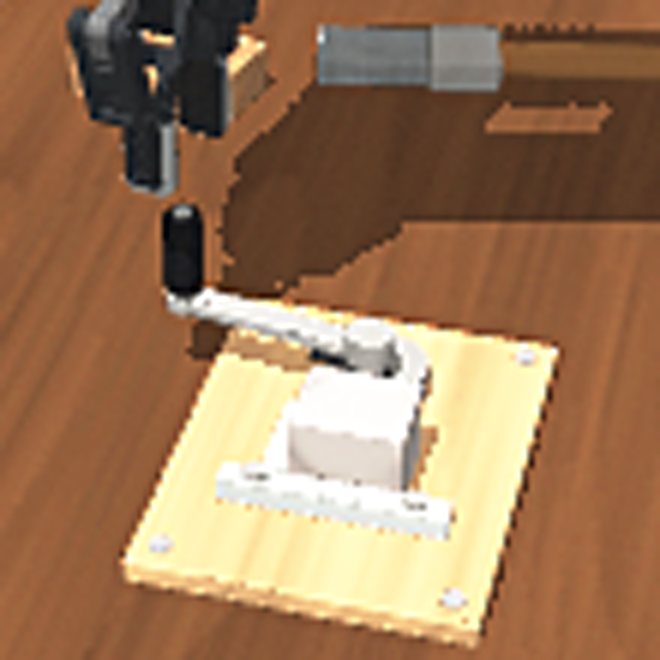

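View pics/p6top.png

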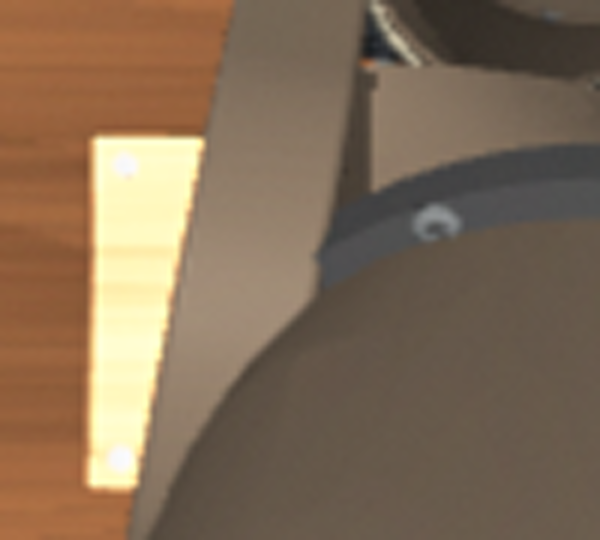

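The side view shows the stone (355,430) in the corner, with the gripper over the grip (183,250). I'll check the stone's pose numerically, plus a grip check.

```bash
python3 - <<'E'
from meas import *
s=load("side6.npz");box=(284,208,314,236);u=up(s,box,16)
cv2.imwrite("pics/stone6.png",u)
for th in(215,225,235):
    m=(u.min(2)>th).astype(np.uint8)*255
    print(rect_world(s,box,16,m,.052))
print(onz(s,[((183+.5)/6-.5+240,(212+.5)/6-.5+150)],.09))
# predicted top corners of stone
a=-.0113;R=np.array([[np.cos(a),-np.sin(a)],[np.sin(a),np.cos(a)]])
P=[np.r_[np.array([.5323,-.0292])+R@np.array(q),.052] for q in[(-.025,-.02),(.025,-.02),(.025,.02),(-.025,.02)]]
c=proj(s,P);print(c.round(1));v=u.copy()
cv2.polylines(v,[(((c-np.array(box[:2])+.5)*16-.5)).astype(int).reshape(-1,1,2)],True,(0,0,255),1);cv2.imwrite("pics/stone6.png",v)
E
```

```text
((530.5468139648438, -12.240829467773438), (71.69483184814453, 107.76976776123047), 14.564287185668945)
((530.5596923828125, -12.237449645996094), (71.66645050048828, 107.76959228515625), 14.564196586608887)
((531.335693359375, -11.277359008789062), (71.4114990234375, 108.06538391113281), 15.985849380493164)
[[ 0.62482253 -0.09296594  0.09      ]]
[[310.2 213.4]
 [291.1 210.2]
 [287.1 219.8]
 [306.8 223.2]]
```

View pics/stone6.png

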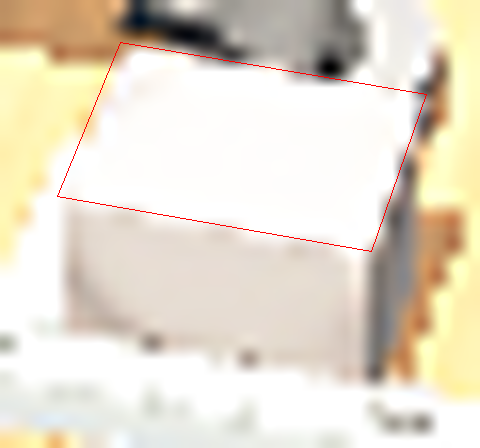

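The predicted outline of the flush stone (red) lies right on the real top face. Descending around the crank grip, jaws tangential.

Call:
{"name": "step_arm", "arguments": {"rows": [[[0,0,-1],[0,0,0]],[[0,0,-2],[0,0,0]],[[0,0,-3],[0,0,0]],[[0,0,-4],[0,0,0]],[[0,0,-5],[0,0,0]],[[0,0,-5.7],[0,0,0]],[[0,0,-6],[0,0,0]],[[0,0,-6],[0,0,0]],[[0,0,-6],[0,0,0]],[[0,0,-6],[0,0,0]]]}}

```text
time: 22.55
tool_pos: [0.6268, -0.093, 0.0631]
eef_rot: [0.287, 3.128, -0.0]
ft_force: [-0.3, 0.5, 0.4]
opening: 0.044
```

```bash
python3 - <<'E'
from cell import vision,robot
from h import *
s=vision.snapshot("side"); np.savez("side7.npz",**s)
crop(s,(235,150,335,240),7,f"pics/p7side.png")
S=robot.sense(); print(S["tool_pos"],S["eef_rot"],S["ft_force"])
E
```

```text
[ 0.62679121 -0.09297166  0.06314395] [ 2.86630157e-01  3.12777340e+00 -1.43724365e-04] [-0.82327315 -0.22997241  0.36873262]
```

View pics/p7side.png

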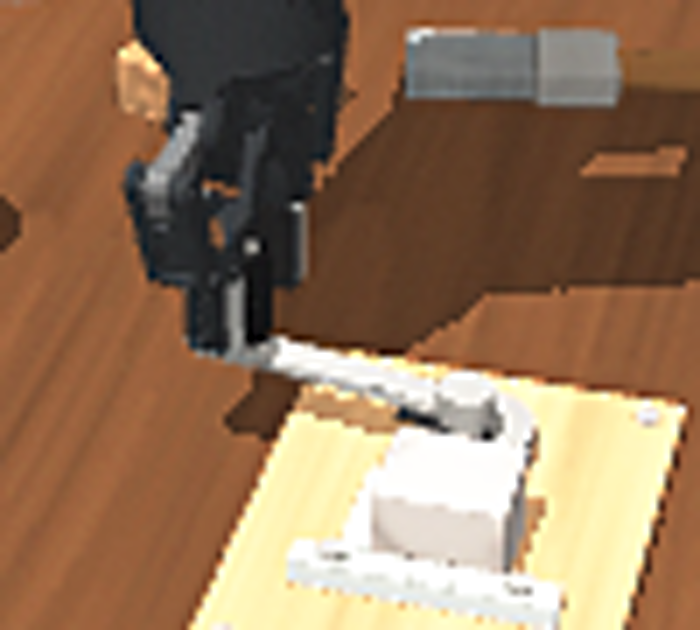

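The near finger tip (215,345) is beside the grip just above the arm. I'll narrow the jaws to a loose cage around the 18 mm sleeve so it's pushed only tangentially, then compute the arc waypoints.

Call:
{"name": "step_arm", "arguments": {"rows": [[[0,0,0],[0,0,0]],[[0,0,0],[0,0,0]],[[0,0,0],[0,0,0]],[[0,0,0],[0,0,0]],[[0,0,0],[0,0,0]],[[0,0,0],[0,0,0]],[[0,0,0],[0,0,0]],[[0,0,0],[0,0,0]],[[0,0,0],[0,0,0]],[[0,0,0],[0,0,0]]], "hand": 2.3}}

```text
time: 23.6
tool_pos: [0.6265, -0.0929, 0.0627]
eef_rot: [-0.287, -3.128, 0.0]
ft_force: [-0.3, 0.1, -0.5]
opening: 0.0231
```

```bash
python3 - <<'E'
import numpy as np
A=np.array([.5377,-.0768]);p0=np.array([.6268,-.0930]);v=p0-A;r=np.hypot(*v);a0=np.arctan2(v[1],v[0]);print(r,np.degrees(a0))
for i in range(0,29):
    th=.1*i; a=a0-th; p=A+.0903*np.array([np.cos(a),np.sin(a)]); d=(p-p0)*100; print(round(th,1),d.round(2), round(np.degrees(a)))
E
```

```text
0.09056075308874155 -10.304846468766028
0.0 [-0.03  0.  ] -10
0.1 [-0.23 -0.87] -16
0.2 [-0.52 -1.73] -22
0.3 [-0.9  -2.55] -27
0.4 [-1.36 -3.33] -33
0.5 [-1.89 -4.06] -39
0.6 [-2.49 -4.73] -45
0.7 [-3.16 -5.34] -50
0.8 [-3.88 -5.88] -56
0.9 [-4.65 -6.34] -62
1.0 [-5.47 -6.73] -68
1.1 [-6.32 -7.03] -73
1.2 [-7.2  -7.25] -79
1.3 [-8.09 -7.37] -85
1.4 [-8.99 -7.41] -91
1.5 [-9.89 -7.36] -96
1.6 [-10.78  -7.21] -102
1.7 [-11.66  -6.98] -108
1.8 [-12.5   -6.66] -113
1.9 [-13.31  -6.27] -119
2.0 [-14.08  -5.79] -125
2.1 [-14.79  -5.23] -131
2.2 [-15.44  -4.61] -136
2.3 [-16.03  -3.93] -142
2.4 [-16.55  -3.19] -148
2.5 [-16.99  -2.4 ] -154
2.6 [-17.36  -1.58] -159
2.7 [-17.63  -0.72] -165
2.8 [-17.82   0.17] -171
```

Call:
{"name": "step_arm", "arguments": {"rows": [[[-0.12,-0.44,0],[0,0,-0.05]],[[-0.23,-0.87,0],[0,0,-0.1]],[[-0.37,-1.3,0],[0,0,-0.15]],[[-0.52,-1.73,0],[0,0,-0.2]],[[-0.7,-2.14,0],[0,0,-0.25]],[[-0.9,-2.55,0],[0,0,-0.3]],[[-1.12,-2.94,0],[0,0,-0.35]],[[-1.36,-3.33,0],[0,0,-0.4]],[[-1.62,-3.7,0],[0,0,-0.45]],[[-1.89,-4.06,0],[0,0,-0.5]]]}}

```text
time: 24.6
tool_pos: [0.6077, -0.1336, 0.0627]
eef_rot: [1.055, 2.959, 0.0]
ft_force: [1.4, 0.8, -0.3]
opening: 0.0231
```

```bash
python3 - <<'E'
from cell import vision,robot
from h import *
s=vision.snapshot("side"); np.savez("side8.npz",**s)
crop(s,(235,150,335,240),7,f"pics/p8side.png")
S=robot.sense(); print(S["tool_pos"],S["ft_force"])
E
```

```text
[ 0.60725441 -0.13399515  0.06268961] [0.84639403 0.1159131  0.3119385 ]
```

View pics/p8side.png

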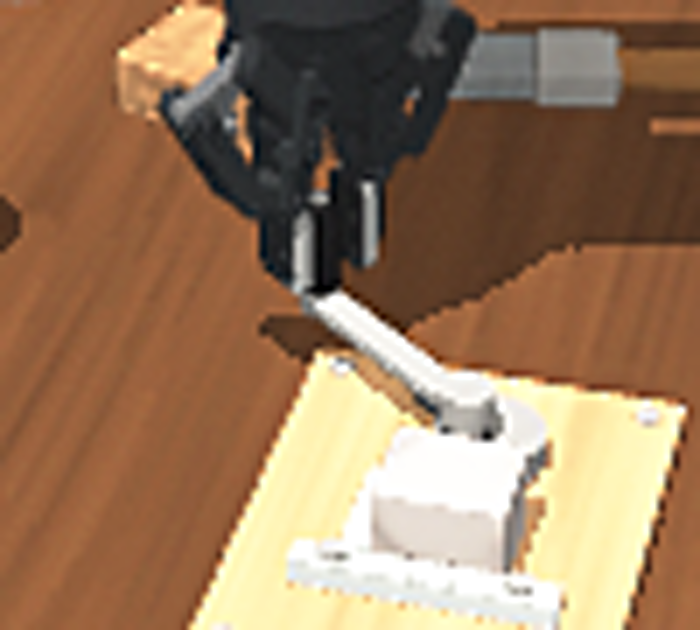

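The grip (318,250) stays inside the cage and the arm has swung freely, at about 1 N. Continuing in smaller increments and watching the tangential force.

Call:
{"name": "step_arm", "arguments": {"rows": [[[-0.15,-0.17,0],[0,0,-0.025]],[[-0.3,-0.34,0],[0,0,-0.05]],[[-0.45,-0.5,0],[0,0,-0.075]],[[-0.6,-0.67,0],[0,0,-0.1]],[[-0.77,-0.83,0],[0,0,-0.125]],[[-0.93,-0.98,0],[0,0,-0.15]],[[-1.1,-1.13,0],[0,0,-0.175]],[[-1.27,-1.28,0],[0,0,-0.2]],[[-1.45,-1.42,0],[0,0,-0.225]],[[-1.62,-1.55,0],[0,0,-0.25]]]}}

```text
time: 25.65
tool_pos: [0.5913, -0.1492, 0.0627]
eef_rot: [1.416, 2.805, 0.0]
ft_force: [1.3, 1.2, 0.1]
opening: 0.0232
```

Call:
{"name": "step_arm", "arguments": {"rows": [[[-0.18,-0.13,0],[0,0,-0.025]],[[-0.37,-0.26,0],[0,0,-0.05]],[[-0.56,-0.38,0],[0,0,-0.075]],[[-0.75,-0.5,0],[0,0,-0.1]],[[-0.95,-0.62,0],[0,0,-0.125]],[[-1.14,-0.73,0],[0,0,-0.15]],[[-1.34,-0.83,0],[0,0,-0.175]],[[-1.54,-0.93,0],[0,0,-0.2]],[[-1.75,-1.03,0],[0,0,-0.225]],[[-1.96,-1.12,0],[0,0,-0.25]]]}}

```text
time: 26.65
tool_pos: [0.5716, -0.1603, 0.0627]
eef_rot: [-1.754, -2.606, -0.0]
ft_force: [2.4, 0.9, 0.1]
opening: 0.023
```

```bash
python3 - <<'E'
from cell import vision,robot
from h import *
s=vision.snapshot("side"); np.savez("side9.npz",**s)
crop(s,(250,165,345,250),8,f"pics/p9side.png")
S=robot.sense(); print(S["tool_pos"],S["ft_force"])
E
```

```text
[ 0.57128744 -0.16036182  0.06266455] [0.85600275 0.58619311 0.78810225]
```

View pics/p9side.png

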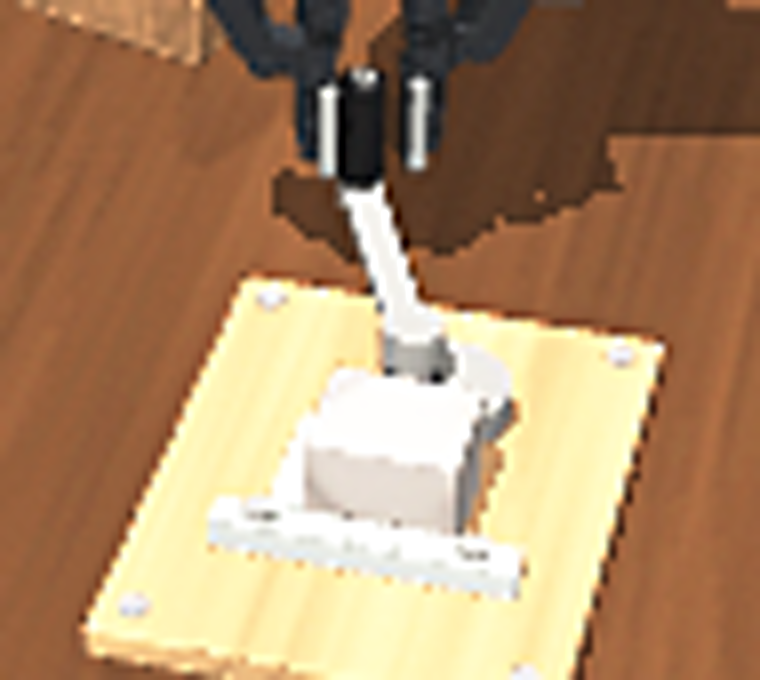

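The grip (362,125) is caged, and the cam at (485,390) is approaching the stone but not tight yet. Continuing.

Call:
{"name": "step_arm", "arguments": {"rows": [[[-0.17,-0.07,0],[0,0,-0.02]],[[-0.34,-0.13,0],[0,0,-0.04]],[[-0.51,-0.19,0],[0,0,-0.06]],[[-0.68,-0.25,0],[0,0,-0.08]],[[-0.85,-0.3,0],[0,0,-0.1]],[[-1.03,-0.35,0],[0,0,-0.12]],[[-1.2,-0.4,0],[0,0,-0.14]],[[-1.38,-0.44,0],[0,0,-0.16]],[[-1.55,-0.48,0],[0,0,-0.18]],[[-1.73,-0.52,0],[0,0,-0.2]]]}}

```text
time: 27.7
tool_pos: [0.5543, -0.1654, 0.0627]
eef_rot: [-2.005, -2.418, 0.0]
ft_force: [1.5, -0.7, -0.4]
opening: 0.0233
```

Call:
{"name": "step_arm", "arguments": {"rows": [[[-0.18,-0.03,0],[0,0,-0.02]],[[-0.36,-0.06,0],[0,0,-0.04]],[[-0.54,-0.09,0],[0,0,-0.06]],[[-0.71,-0.11,0],[0,0,-0.08]],[[-0.89,-0.12,0],[0,0,-0.1]],[[-1.07,-0.14,0],[0,0,-0.12]],[[-1.25,-0.15,0],[0,0,-0.14]],[[-1.43,-0.15,0],[0,0,-0.16]],[[-1.61,-0.16,0],[0,0,-0.18]],[[-1.79,-0.16,0],[0,0,-0.2]]]}}

```text
time: 28.7
tool_pos: [0.5365, -0.167, 0.0627]
eef_rot: [2.237, 2.206, -0.0]
ft_force: [0.4, 0.5, 0.5]
opening: 0.0231
```

Call:
{"name": "step_arm", "arguments": {"rows": [[[-0.14,0,0],[0,0,-0.015]],[[-0.27,0,0],[0,0,-0.03]],[[-0.41,0.01,0],[0,0,-0.045]],[[-0.54,0.02,0],[0,0,-0.06]],[[-0.68,0.03,0],[0,0,-0.075]],[[-0.81,0.05,0],[0,0,-0.09]],[[-0.95,0.06,0],[0,0,-0.105]],[[-1.08,0.08,0],[0,0,-0.12]],[[-1.22,0.1,0],[0,0,-0.135]],[[-1.35,0.12,0],[0,0,-0.15]]]}}

```text
time: 29.7
tool_pos: [0.523, -0.1658, 0.0627]
eef_rot: [2.395, 2.033, -0.0]
ft_force: [0.9, -0.3, -0.1]
opening: 0.023
```

Call:
{"name": "step_arm", "arguments": {"rows": [[[-0.13,0.02,0],[0,0,-0.015]],[[-0.26,0.04,0],[0,0,-0.03]],[[-0.4,0.07,0],[0,0,-0.045]],[[-0.53,0.1,0],[0,0,-0.06]],[[-0.66,0.13,0],[0,0,-0.075]],[[-0.8,0.16,0],[0,0,-0.09]],[[-0.93,0.2,0],[0,0,-0.105]],[[-1.06,0.23,0],[0,0,-0.12]],[[-1.19,0.27,0],[0,0,-0.135]],[[-1.32,0.31,0],[0,0,-0.15]]]}}

```text
time: 30.7
tool_pos: [0.5098, -0.1627, 0.0627]
eef_rot: [-2.541, -1.848, 0.0]
ft_force: [3.3, -0.6, 1.1]
opening: 0.023
```

```bash
python3 - <<'E'
from cell import vision,robot
from h import *
s=vision.snapshot("side"); np.savez("side10.npz",**s)
crop(s,(250,165,345,250),8,f"pics/p10side.png")
S=robot.sense(); print(S["tool_pos"],S["ft_force"])
E
```

```text
[ 0.50957259 -0.16258596  0.06268218] [ 1.12124111 -0.64270226  0.3761571 ]
```

View pics/p10side.png

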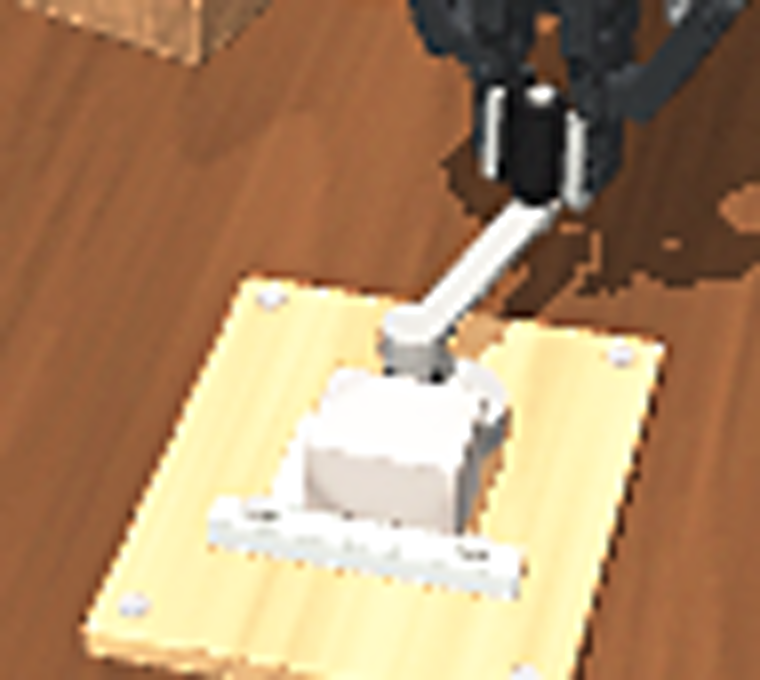

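The grip (540,145) is caged and the cam (485,395) now reaches the stone's back corner. The force is starting to rise (3.3 N), so I'm taking smaller steps.

Call:
{"name": "step_arm", "arguments": {"rows": [[[-0.09,0.03,0],[0,0,-0.01]],[[-0.17,0.06,0],[0,0,-0.02]],[[-0.26,0.09,0],[0,0,-0.03]],[[-0.34,0.12,0],[0,0,-0.04]],[[-0.43,0.15,0],[0,0,-0.05]],[[-0.51,0.18,0],[0,0,-0.06]],[[-0.6,0.22,0],[0,0,-0.07]],[[-0.68,0.25,0],[0,0,-0.08]],[[-0.76,0.28,0],[0,0,-0.09]],[[-0.84,0.32,0],[0,0,-0.1]]]}}

```text
time: 31.75
tool_pos: [0.5022, -0.1598, 0.0628]
eef_rot: [2.629, 1.718, 0.001]
ft_force: [6.1, -4.0, -3.9]
opening: 0.0231
```

The tangential force is now 7 N, so the cam is tight and slip is beginning. I'm going a further ~9° for a clear slip.

Call:
{"name": "step_arm", "arguments": {"rows": [[[-0.13,0.06,0],[0,0,-0.015]],[[-0.25,0.11,0],[0,0,-0.03]],[[-0.37,0.17,0],[0,0,-0.045]],[[-0.49,0.23,0],[0,0,-0.06]],[[-0.61,0.3,0],[0,0,-0.075]],[[-0.73,0.36,0],[0,0,-0.09]],[[-0.85,0.42,0],[0,0,-0.105]],[[-0.97,0.49,0],[0,0,-0.12]],[[-1.08,0.55,0],[0,0,-0.135]],[[-1.2,0.62,0],[0,0,-0.15]]]}}

```text
time: 32.75
tool_pos: [0.4902, -0.1536, 0.0628]
eef_rot: [2.75, 1.516, 0.001]
ft_force: [6.3, -3.8, -3.7]
opening: 0.023
```

```bash
python3 - <<'E'
from cell import vision,robot
from h import *
s=vision.snapshot("side"); np.savez("side11.npz",**s)
o=load("side10.npz")
b=(285,190,330,240)
f=lambda s:cv2.resize(s["img"][b[1]:b[3],b[0]:b[2]],None,fx=8,fy=8,interpolation=2)
cv2.imwrite("pics/p11.png",np.hstack([f(o),f(s)]))
S=robot.sense(); print(S["tool_pos"],S["ft_force"])
E
```

```text
[ 0.48995605 -0.15354826  0.06279867] [ 5.21077175 -3.25225    -3.43322773]
```

View pics/p11.png

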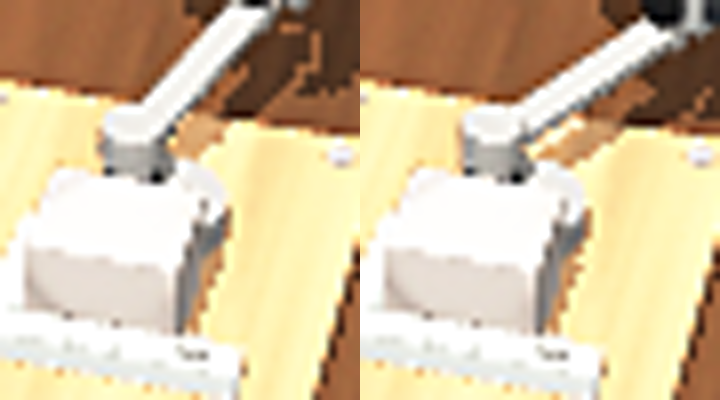

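The force has plateaued at about 7 N. Left and right crops (before and after) show the arm has advanced while the cam (205,210) and the stone stayed put. The limiter has clearly slipped, by about 9–14°, so I'll stop, let go and lift straight up.

Call:
{"name": "step_arm", "arguments": {"rows": [[[0,0,0],[0,0,0]],[[0,0,0],[0,0,0]],[[0,0,0],[0,0,0]],[[0,0,0],[0,0,0]],[[0,0,0],[0,0,0]],[[0,0,1],[0,0,0]],[[0,0,3],[0,0,0]],[[0,0,6],[0,0,0]],[[0,0,10],[0,0,0]],[[0,0,14],[0,0,0]]], "hand": 4.4}}

```text
time: 33.8
tool_pos: [0.489, -0.1531, 0.2047]
eef_rot: [-2.75, -1.518, 0.0]
ft_force: [0.4, -0.3, -0.1]
opening: 0.0438
```

Call:
{"name": "step_arm", "arguments": {"rows": [[[0,-4,2],[0,0,0]],[[0,-8,3],[0,0,0]],[[0,-12,3],[0,0,0]],[[-1,-16,3],[0,0,0]],[[-3,-20,3],[0,0,0]],[[-5,-24,3],[0,0,0]],[[-7,-28,3],[0,0,0]],[[-10,-32,3],[0,0,0]],[[-13,-35,3],[0,0,0]],[[-16,-38,3],[0,0,0]]]}}

```text
time: 34.8
tool_pos: [0.3279, -0.5345, 0.2334]
eef_rot: [2.75, 1.518, 0.0]
ft_force: [0.0, 0.3, 0.4]
opening: 0.0437
```

```bash
python3 - <<'E'
from cell import vision,robot
from meas import *
for n in("top","side"):
    s=vision.snapshot(n); np.savez(n+"12.npz",**s); cv2.imwrite(f"pics/f{n}.png",s["img"])
t=load("top12.npz"); crop(t,(245,180,345,270),8,"pics/f_bed.png")
T=lambda p:((np.array(p)+.5)/8-.5+np.array([245,180]))
E
```

```text
(no output)
```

View pics/ftop.png

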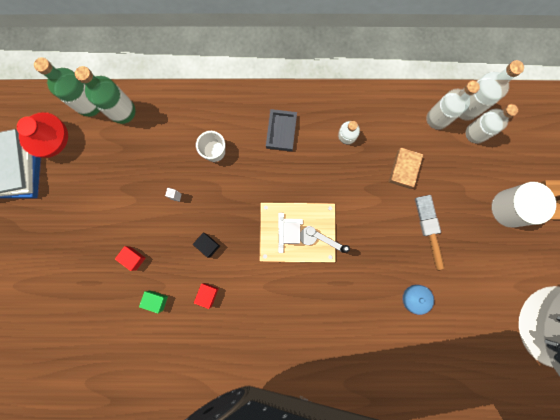

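View pics/f_bed.png

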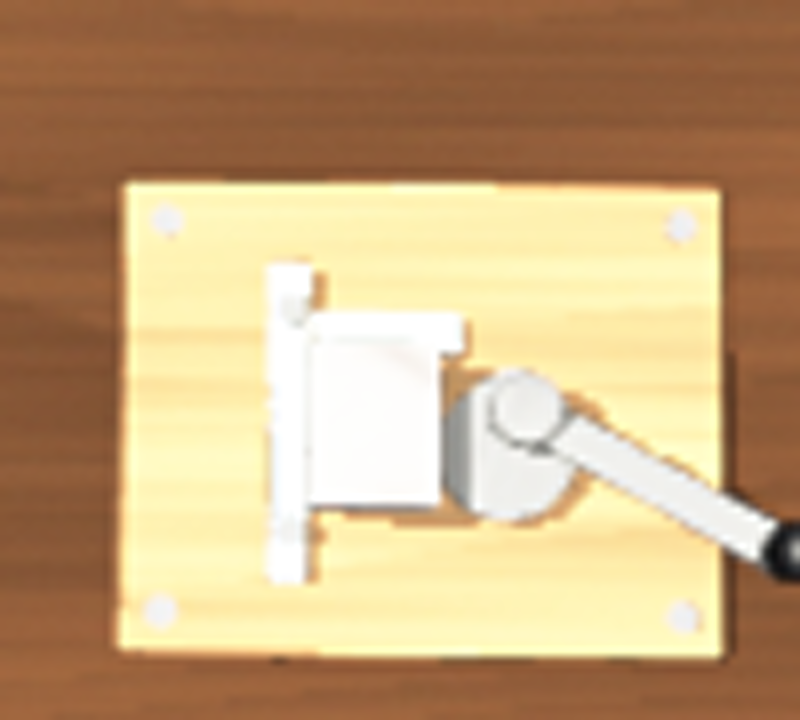

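View pics/fside.png

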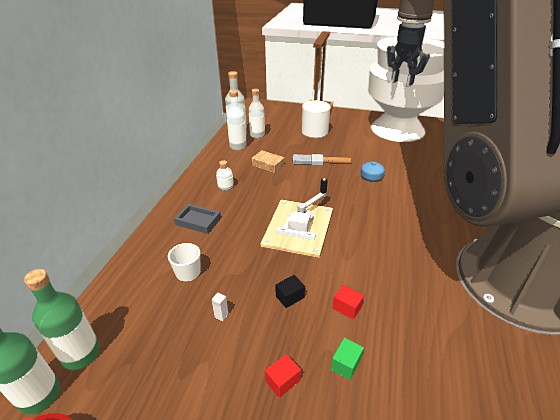

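The clamp looks right overall: bystanders unmoved, stone in the corner. But the crop shows a thin strip between the stone (edge x≈440) and the cam (edge x≈445), so I'll measure whether that gap is real.

```bash
python3 - <<'E'
from meas import *
t=load("top12.npz")
T=lambda p:((np.array(p,float)+.5)/8-.5+np.array([245,180]))
print("stone -y top edge z.052",onz(t,[T((440,380)),T((440,500))],.052).round(4))
print("stone +y top edge",onz(t,[T((309,400)),T((307,500))],.052).round(4))
print("stone far/near",onz(t,[T((380,338)),T((380,505))],.052).round(4))
for z in(.029,.015): print("cam left",z,onz(t,[T((445,450))],z).round(4)," bottom",onz(t,[T((510,522))],z).round(4)," right",onz(t,[T((580,450))],z).round(4))
print("hub",onz(t,[T((526,408))],.056).round(4), "grip",onz(t,[T((800,545))],.09).round(4))
b=(292,212,335,262);cv2.imwrite("pics/z.png",cv2.resize(np.clip((t["img"][b[1]:b[3],b[0]:b[2]].astype(float)-80)*1.45,0,255).astype(np.uint8),None,fx=12,fy=12,interpolation=2))
d=t["depth"];c=np.array([T((x,450)) for x in range(380,600,8)]).round().astype(int)
for u,v in c:
    o,r=ray(t,[(u,v)]); print((u,v),(o+r[0]*d[v,u]).round(3)[1:])
s=load("side12.npz"); crop(s,(270,190,325,240),14,"pics/z2.png")
E
```

```text
stone -y top edge z.052 [[ 0.547  -0.0496  0.052 ]
 [ 0.5106 -0.0494  0.052 ]]
stone +y top edge [[ 0.5409 -0.0098  0.052 ]
 [ 0.5106 -0.0092  0.052 ]]
stone far/near [[ 0.5598 -0.0314  0.052 ]
 [ 0.5091 -0.0313  0.052 ]]
cam left 0.029 [[ 0.5272 -0.0523  0.029 ]]  bottom [[ 0.5049 -0.0723  0.029 ]]  right [[ 0.5272 -0.0942  0.029 ]]
cam left 0.015 [[ 0.528 -0.053  0.015]]  bottom [[ 0.5055 -0.0733  0.015 ]]  right [[ 0.5281 -0.0955  0.015 ]]
hub [[ 0.5382 -0.0754  0.056 ]] grip [[ 0.496  -0.1518  0.09  ]]
(np.int64(292), np.int64(236)) [-0.031  0.053]
(np.int64(293), np.int64(236)) [-0.034  0.05 ]
(np.int64(294), np.int64(236)) [-0.036  0.048]
(np.int64(295), np.int64(236)) [-0.038  0.051]
(np.int64(296), np.int64(236)) [-0.041  0.051]
(np.int64(297), np.int64(236)) [-0.043  0.053]
(np.int64(298), np.int64(236)) [-0.046  0.051]
(np.int64(299), np.int64(236)) [-0.048  0.048]
(np.int64(300), np.int64(236)) [-0.052  0.025]
(np.int64(301), np.int64(236)) [-0.054  0.028]
(np.int64(302), np.int64(236)) [-0.057  0.027]
(np.int64(303), np.int64(236)) [-0.059  0.029]
(np.int64(304), np.int64(236)) [-0.062  0.029]
(np.int64(305), np.int64(236)) [-0.065  0.022]
(np.int64(306), np.int64(236)) [-0.067  0.025]
(np.int64(307), np.int64(236)) [-0.069  0.028]
(np.int64(308), np.int64(236)) [-0.072  0.028]
(np.int64(309), np.int64(236)) [-0.074  0.025]
(np.int64(310), np.int64(236)) [-0.077  0.026]
(np.int64(311), np.int64(236)) [-0.079  0.025]
(np.int64(312), np.int64(236)) [-0.082  0.027]
(np.int64(313), np.int64(236)) [-0.084  0.027]
(np.int64(314), np.int64(236)) [-0.085  0.047]
(np.int64(315), np.int64(236)) [-0.088  0.045]
(np.int64(316), np.int64(236)) [-0.09   0.049]
(np.int64(317), np.int64(236)) [-0.092  0.048]
(np.int64(318), np.int64(236)) [-0.095  0.047]
(np.int64(319), np.int64(236)) [-0.097  0.044]
```

View pics/z.png

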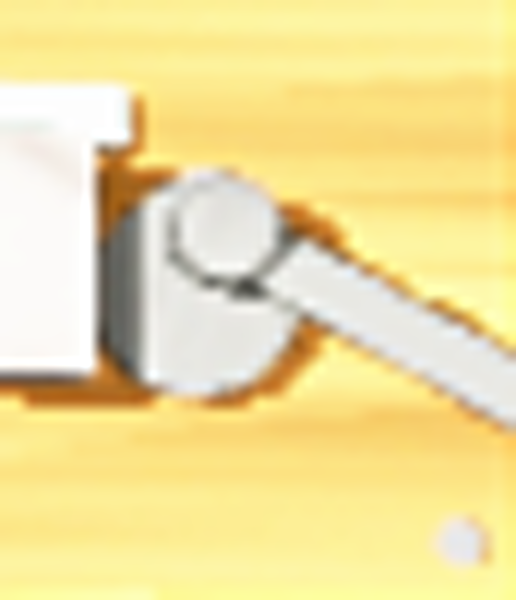

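View pics/z2.png

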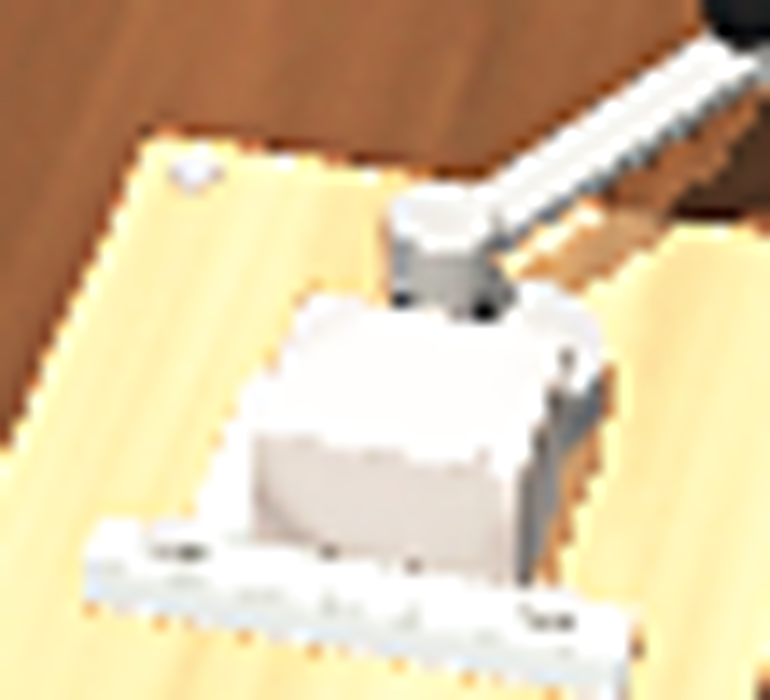

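```bash
python3 - <<'E'
from meas import *
t0,s0,t,s=load("top0.npz"),load("side0.npz"),load("top12.npz"),load("side12.npz")
A=np.array([.5377,-.0768])
def pan(im,b,f,angs,z=.034):
    u=cv2.resize(im["img"][b[1]:b[3],b[0]:b[2]],None,fx=f,fy=f,interpolation=cv2.INTER_CUBIC);v=u.copy()
    for a in angs:
        P=[np.r_[A+r*np.array([np.cos(np.radians(a)),np.sin(np.radians(a))]),z] for r in(.008,.03)]
        c=((proj(im,P)-np.array(b[:2])+.5)*f-.5).astype(int); cv2.line(v,tuple(map(int,c[0])),tuple(map(int,c[1])),(0,0,255) if a!=-110 else (255,0,0),1)
    return np.hstack([u,v])
cv2.imwrite("pics/q1.png",np.vstack([pan(s0,(285,190,325,222),9,[-10]),pan(s,(285,190,325,222),9,[-100,-110,-120])]))
cv2.imwrite("pics/q2.png",np.vstack([pan(t0,(295,212,335,250),8,[-10]),pan(t,(295,212,335,250),8,[-100,-110,-120])]))
E
```

```text
(no output)
```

View pics/q1.png

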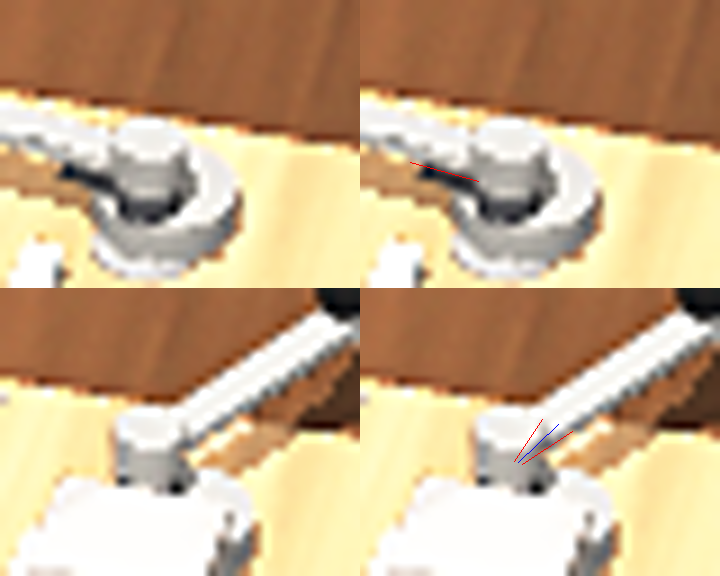

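View pics/q2.png

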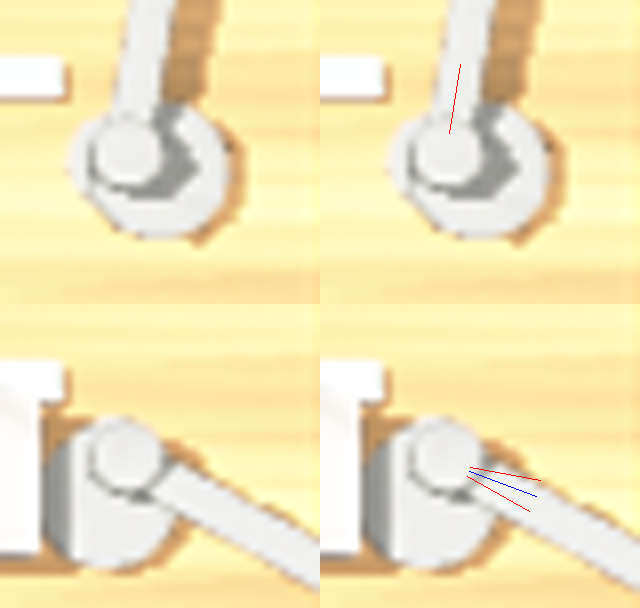

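Checks so far: at the pointer's projected place the side view shows no dark pointer below the arm, as there was at the start, so the arm has passed it. I'll cross-check the slip angle by fitting the cam's position before and after.

```bash
python3 - <<'E'
from meas import *
from scipy.optimize import least_squares
t0,t=load("top0.npz"),load("top12.npz")
A=np.array([.5377,-.0768])
def edges(im,c0,a0,a1,z):
    # radial search for the cam-top edge around approx centre (world), angles deg
    g=im["img"][:,:,0].astype(np.float32); out=[]
    for a in np.radians(np.arange(a0,a1,4)):
        r=np.arange(.017,.029,.0002); P=np.c_[c0[0]+r*np.cos(a),c0[1]+r*np.sin(a),np.full(len(r),z)]
        q=proj(im,P).astype(np.float32); v=cv2.remap(g,q[:,0:1],q[:,1:2],cv2.INTER_LINEAR).ravel()
        v=cv2.GaussianBlur(v.reshape(-1,1),(1,9),0).ravel(); k=np.argmin(np.gradient(v)); out.append(P[k,:2])
    return np.array(out)
def fit(im,c0,a0,a1):
    c=np.array(c0)
    for _ in range(4):
        E=edges(im,c,a0,a1,.029); s=least_squares(lambda x:np.hypot(*(E-x).T)-.022,c,loss="soft_l1",f_scale=.0005); c=s.x
    return c,np.std(s.fun)*1000
c0,e0=fit(t0,A+.012*np.array([np.cos(np.radians(-110)),np.sin(np.radians(-110))]),-190,-60)
for rng in((-210,-140),(-225,-150),(-200,-130)):
    c1,e1=fit(t,A+.012*np.array([np.cos(np.radians(-207)),np.sin(np.radians(-207))]),*rng)
    for n,c,e in(("start",c0,e0),("end",c1,e1)):
        d=c-A; print(n,(c*1000).round(1),"off",(d*1000).round(1),"r",round(np.hypot(*d)*1000,1),"ang",round(np.degrees(np.arctan2(d[1],d[0])),1),"rms",round(e,2))
    L=np.hypot(*(c1-c0))*1000; print("chord",L.round(1),"rot",np.degrees(2*np.arcsin(min(1,L/24))).round(1))
# arm angle from arm edge midline, top at z .048: before / after via grip cap
T=lambda p:((np.array(p,float)+.5)/8-.5+np.array([245,180]))
for im,b in((t0,(305,180,330,206)),(t,(335,236,355,258))):
    u=up(im,b,8); m=(u.max(2)<60).astype(np.uint8)*255; cn=big(m); (x,y),r=cv2.minEnclosingCircle(cn); print("dark grip",topx((x,y),b,8),r/8); 
    p=onz(im,[topx((x,y),b,8)],.075)[0]; print(np.degrees(np.arctan2(p[1]-A[1],p[0]-A[0])).round(1),np.hypot(*(p[:2]-A)).round(4))
E
```

```text
start [535.8 -87.3] off [ -1.9 -10.5] r 10.7 ang -100.3 rms 0.82
end [527.8 -71.6] off [-9.9  5.2] r 11.2 ang 152.0 rms 0.27
chord 17.7 rot 94.7
start [535.8 -87.3] off [ -1.9 -10.5] r 10.7 ang -100.3 rms 0.82
end [527.9 -72.1] off [-9.8  4.7] r 10.9 ang 154.3 rms 0.33
chord 17.2 rot 91.5
start [535.8 -87.3] off [ -1.9 -10.5] r 10.7 ang -100.3 rms 0.82
end [527.7 -71.1] off [-10.    5.7] r 11.5 ang 150.3 rms 0.38
chord 18.1 rot 98.0
dark grip [317.         194.60000038] 3.449514150619507
-9.2 0.0866
dark grip [344.8125 248.6875] 4.640190124511719
-119.2 0.0894
```

The cam fit puts its rotation at 92–110° (coarse) against 109° for the arm. The force plateau is firmer: 13.5 mm of arc at a constant 7 N, so 9–14° of slip, inside 5–25°. The cam's front edge also computes to the stone's face within 1 mm. Handing in.

```bash
python3 - <<'E'
from cell import robot
print(robot.close_job())
E
```

```text
the job is handed in; nothing more can be done
None
```

The white marble stone is clamped in the corner of the bed, the crank is left where its limiter slipped, and I handed the job in at about 35 s of the 72 s allowed.

**Placing the stone:** I set it down just clear of the corner, then slid it onto the end stop and the fence. The highest forces were 6 N steady at the stop, 13.7 N at the fence, and about 17 N on the plate, with 11 N of drag, during the first slide. Contact came within about 1 mm of the measured faces. After release, the outline predicted for a flush stone lay on its real top face in the camera picture.

**Turning the crank:** I pushed the grip clockwise in a loose cage of the two fingers. It ran free at about 1–2 N (one 3 N reading) until about 1.7 rad. The force then held at about 7 N over another 13.5 mm of arc while cam and stone stood still. I opened the fingers, lifted straight up and moved well away.

**Last checks:**
- **Slip:** the forces put it at about 9–14°, inside the 5–25° range.
- **Stone and cam:** the stone is still in the corner, and the cam's front edge computes to the stone's face within about 1 mm.
- **Bystanders:** none of them, nor the coloured look-alike blocks, shows any shift in the pictures.
- **Weaker or disagreeing:** the camera fit of the cam's rotation was coarse, 92–110° against 109° for the arm. It only limits the slip to roughly 0–17°. The pointer was hidden under the arm, so I never saw the slip angle directly.

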